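# Clear the bar-tool stand into a crowded caddy and switch its light off

## Robot

A 6-joint arm with a two-finger parallel gripper is mounted at the origin on the work surface. World frame = base frame: x ahead of the robot, y to its left, z up, the work surface at z = 0. Lengths are in mm, angles in rad, forces in N, time in s.
With the tool pointing down it reaches from about 325 to 900 mm from the base axis. Payload 6.1 kg.
Tool frame: the origin (TCP) lies at the very end of the fingers, on their centre line; the grasp point (between the pads) lies 19 mm behind it; z points along the fingers, y is the line along which they close (so a half turn about z gives the same grasp; the last joint's range is limited). The gripper opens to 87 mm and grips with 3 to 60 N. Pads are 19 mm wide; open, the fingers measure 117 mm over their backs; the gripper's body (75 mm by 190 mm) begins 51 mm behind the grasp point.
Start: joints at [1.142, 0.22, 1.526, -0, 1.395, -0.126], TCP at [186.37, 596.558, 222.538] pointing down, gripper open.
Joint ranges: [-2.98, 2.98], [-0.91, 2.08], [0.09, 2.57], [-1.24, 4.39], [0.2, 2.65], [-2.68, 2.68]. Speed limits (rad/s): [2.57, 2.57, 3.01, 3.14, 3.14, 3.14].

## Interface

Orientations are given as a unit quaternion [x, y, z, w].
In Python, from cell import ctrl gives the robot as it stands.
- The arm moves only by the tool play_rows, never from a script. Its argument "increments" is text: rows parted by semicolons, each of 7 numbers parted by spaces: the shift along the tool's x, y, z as a fraction of full scale, then the turn, a rotation vector about the tool's x, y, z as a fraction of full scale, then the closure, from 0 (fully open) to 1 (shut). In form: dx dy dz ax ay az jaw; .... A call has exactly 10 rows; each row shifts and turns the commanded pose from where the row before left it, along the tool's axes as they then stand; what a row does not reach is not made up. Full scale, the value 1, is 0.25 m for a shift and 0.08 rad for a turn. A row lasts 1/10 s, in which the tool goes at most 50 mm and 8.59 degrees, less where a joint would pass 70% of its speed; a pose out of reach is approached as far as the arm can. A call with a number of a shift or a turn outside -1 to 1 is refused whole. A call with a gripper value outside its range is refused whole. The fingers move at their own pace and stop on an object; "squeeze" is the grip in N (left out, the last holds). Time passes only in rows, so rows that do not move let the fingers close, or fill a call up. It gives the time, the measured TCP pose, the force, the opening and the grip force at its end, in the units of the state.
- ctrl.sense(): the state, without advancing time (a new reading comes with each control period).
- ctrl.capture(name): name is "scene" or "top"; returns a dict with "pixels" (420x560x3 uint8, red, green, blue), "depth" (420x560 float32, mm along the optical axis (not along the pixel's ray), 0 where there is no reading), "fovy" (degrees; the focal length in pixels is half the picture's height over the tangent of half this angle, whatever the lens; pixels are square), "cx", "cy" (the principal point, pixels), "R" (3x3) and "t" (3): a world point X has camera coordinates R X + t. Camera axes: x right, y down, z forward; pixel columns grow to the right and rows downward; lengths in mm; the calibration is good to about 2 mm. A picture is of the moment at which its call begins.
- ctrl.finish_job(): hands the job in; it is judged then, once.
Trained networks look in a picture, given as the dict that the camera call returned (one of the last four; its "shot" number tells which), for a name from the list of things; names that differ only in an ending like _2 or _b are one class to them, and where a whole thing is asked for, a point or a joint stands for the part that bears it (a point fixed in the world has none). Each returns a list of dicts, best first, with "score" (0 to 1); they miss things now and then, are a little off and sometimes report something else, mostly with a low value. They report only what shows in the picture. A call takes as long as a camera call. They do not tell look-alikes from the thing itself.
- ctrl.spot_in(target, picture): "centre" ([x, y, z] in mm, in world coordinates, good to about 4 mm: the middle of the surface that is visible of it).
- ctrl.outline_of(target, picture): "pixels" (420x560 bool, what is visible of it).
- ctrl.mark_of(target, picture): "centre" ([x, y, z] in mm, in world coordinates, good to about 4 mm: a listed point, or the origin of a listed thing).
The state is a dict: "clock": time; "joint_pos": joint angles; "joint_velocities": joint speeds; "joint_torque": joint torques, N m; "position": TCP position; "orientation": TCP orientation; "wrist_force": force on the tool from outside, world axes, zero at the start; "ft_torque": the same for the moment, N m; "gripper_width": opening from 0.0 (shut) to 1.0 (fully open); "gripper_force": force on a finger pad.
Only numpy, scipy, OpenCV 4.12 (cv2) and the standard library are available. Lean on these libraries where they do the work, as an engineer would, in place of code of your own. Each camera call takes 0.05 s, during which the arm holds its last target. There are 200 camera calls.

## Task

Put the bar away for the night: lift each bar tool that hangs on the lit stand up and off its hook and lower it gently, working end down, into the crowded marble caddy, easing what already stands there aside, until its end is down at the caddy's floor; nothing already in the caddy may come out and the other things on the cart stay where they are. When the stand is bare and every tool is in the caddy and let go, slide the little recessed switch in the stand's base all the way over to turn its light off.

Things in the scene. Friction and masses are not known exactly. Their poses are not given: they have to be found in the camera images.
- stand: Fixed stand for bar tools. Origin on the work surface under the middle of the line of hanging tools; +x to its back, -x to its front (robot's side), y along its rail. Black base x -115 to 85 mm, 330 mm wide (y), 26 mm high. Two posts at x = 55, y = +-150 mm carry a brass rail (12 mm) 182 mm high. Tools hang at about x = 0, lower ends 55 mm and tops 225 mm above the work surface.
- hooks (a point): Middle of the row of four hooks, at stand x = 0, 182 mm high; axes as the stand's. Hooks of 6 mm wire at y = -120, -40, 40 and 120 mm run level from the rail towards -x to x = -13 mm, then turn up: ends at x = -19 mm reach 195 mm high. To come off, a tool must rise 13 to 30 mm, then move 40 mm to -x.
- slot_centre (a point): Centre of the mouth of the recessed switch slot in the front part of the stand's base, at the base's upper surface (26 mm high). The slot is 28 mm wide (stand x), 80 mm long (stand y) and 8 mm deep.
- switch_top (a point): Centre of the top of the light's slide switch, a ridged steel block 24 mm (x) by 14 mm (y) in the slot, its top level with the base's surface. A fingertip dipped into the slot on its -y side pushes it to +y.
- switch (a joint): Slide switch of the stand's light, metres: 0 = light on, 0.018 = light off (against its stop), growing along the stand's +y. Friction about 1.2 N; it stays where it is left.
- caddy: Loose rectangular marble tool caddy, 1.1 kg, open at the top. Origin at the centre of its underside; outside 146 mm (x) by 82 mm (y) by 115 mm high; walls and floor 8 mm, so the inside is 130 by 66 mm and its floor 8 mm up.
- spoon_mid (a point): Steel bar spoon, 170 mm long, bowl end 26 wide, 10 thick, 42 long. Hangs handle end up. Point half-way up; z along it to the handle end, y across the flat handle, x through it. Top 40 mm (45-85 mm above the point): solid grip 24 (y) x 9 (x) mm. Below it a handle 22 wide with a slot 10 wide, 40 high (5-45 mm above the point), through which the hook passes along x; slot top rests on it; then an 8 mm shaft. None if absent.
- muddler_mid (a point): Steel bar muddler, 170 mm long, round-nosed black end 22 across, 51 long. Hangs handle end up. Point half-way up; z along it to the handle end, y across the flat handle, x through it. Top 40 mm (45-85 mm above the point): solid grip 24 (y) x 9 (x) mm. Below it a handle 22 wide with a slot 10 wide, 40 high (5-45 mm above the point), through which the hook passes along x; slot top rests on it; then an 8 mm shaft. None if absent.
- fork_mid (a point): Steel bar fork, 170 mm long, two tines, 22 wide, 6 thick, 52 long. Hangs handle end up. Point half-way up; z along it to the handle end, y across the flat handle, x through it. Top 40 mm (45-85 mm above the point): solid grip 24 (y) x 9 (x) mm. Below it a handle 22 wide with a slot 10 wide, 40 high (5-45 mm above the point), through which the hook passes along x; slot top rests on it; then an 8 mm shaft. None if absent.
- knife_mid (a point): Steel bar spreader knife, 170 mm long, blunt blade 22 wide, 7 thick, 62 long. Hangs handle end up. Point half-way up; z along it to the handle end, y across the flat handle, x through it. Top 40 mm (45-85 mm above the point): solid grip 24 (y) x 9 (x) mm. Below it a handle 22 wide with a slot 10 wide, 40 high (5-45 mm above the point), through which the hook passes along x; slot top rests on it; then an 8 mm shaft. None if absent.
- pestle_mid (a point): A wooden pestle, a plain round rod 22 mm in diameter, 135 mm long, about 60 g, loose and standing in the caddy, free to lean. The point is half-way along it, z axis along it upwards. None if absent.
- reamer_mid (a point): A wooden citrus reamer, 130 mm long: lower 45 mm is a head 26 mm in diameter, the rest a round 22 mm handle, about 60 g, loose and standing in the caddy, free to lean. The point is half-way along it, z axis along it upwards. None if absent.
- tongs_mid (a point): A closed brass ice tongs, a bar 16 mm (x) by 18 mm (y), 135 mm long, about 60 g, loose and standing in the caddy, free to lean. The point is half-way along it, z axis along it upwards. None if absent.
- barblade_mid (a point): A flat steel bar blade (bottle opener), 34 mm (y) by 5 mm (x), 130 mm long, about 60 g, loose and standing in the caddy, free to lean. The point is half-way along it, z axis along it upwards. None if absent.
- decanter_a: Square glass whisky decanter with a square stopper, 86 mm square, 223 mm high, bystander. Origin at the centre of its underside (as for all bystanders).
- decanter_b: Round glass whisky decanter with ball stopper, 120 mm across, 230 mm high, bystander.
- shaker: Stainless cocktail shaker, 90 mm across, 205 mm high, bystander.
- syrup: Amber syrup bottle with a closed black flip cap, 62 mm across, 182 mm high, bystander.
- bowl: White porcelain bowl, 130 mm across, 60 mm high, bystander.
- dish: Black ceramic ashtray-shaped dish, 124 mm across, 28 mm high, bystander.
Things that resemble listed ones, but are neither listed nor needed, are in the scene too. Leave any yellow look-alike of the part that bears fork_mid alone.

How it is judged (in metres and radians):
On the way, in this order (a step that is already met when the one before it is completed fails the run):
1. every tool from the stand stands in the caddy, let go (x of spoon_mid in the frame of caddy between -0.066 and 0.066 m and y of spoon_mid in the frame of caddy between -0.034 and 0.034 m and z of each of spoon_mid, muddler_mid, fork_mid, knife_mid in the frame of caddy below 0.115 m and angle between each of spoon_mid, muddler_mid, fork_mid, knife_mid's own z axis and vertical below 1 rad and contact force between each of spoon, muddler, fork, knife and the fingers below 0.1 N and x of muddler_mid in the frame of caddy between -0.066 and 0.066 m and y of muddler_mid in the frame of caddy between -0.034 and 0.034 m and x of fork_mid in the frame of caddy between -0.066 and 0.066 m and y of fork_mid in the frame of caddy between -0.034 and 0.034 m and x of knife_mid in the frame of caddy between -0.066 and 0.066 m and y of knife_mid in the frame of caddy between -0.034 and 0.034 m), for 0.3 s.
2. the stand's light is switched off (value of joint switch above 0.014 m), for 0.2 s.
At the end, for the whole second after the job is handed in: Every tool stands in the caddy, let go: mid-point inside it, under 115 mm above its underside, leaning under 1 rad; what stood there before still inside (mid-points under 95 mm up); caddy upright, all at rest; switch over by more than 14 of 18 mm (all of step 1 and x of pestle_mid in the frame of caddy between -0.066 and 0.066 m and y of pestle_mid in the frame of caddy between -0.034 and 0.034 m and z of each of pestle_mid, reamer_mid, tongs_mid, barblade_mid in the frame of caddy below 0.095 m and x of reamer_mid in the frame of caddy between -0.066 and 0.066 m and y of reamer_mid in the frame of caddy between -0.034 and 0.034 m and x of tongs_mid in the frame of caddy between -0.066 and 0.066 m and y of tongs_mid in the frame of caddy between -0.034 and 0.034 m and x of barblade_mid in the frame of caddy between -0.066 and 0.066 m and y of barblade_mid in the frame of caddy between -0.034 and 0.034 m and linear speed of each of spoon, muddler, fork, knife, pestle, reamer, tongs, barblade, caddy below 0.03 m/s and value of joint switch above 0.014 m and angle between caddy's own z axis and vertical below 0.1 rad); the robot touches nothing.
It fails at once if a bystander is moved more than 3 cm or tipped (distance of any of decanter_a, decanter_b, shaker, syrup, bowl, dish from where it was at the start of the episode above 0.03 m or angle between any of decanter_a, decanter_b, shaker, syrup, bowl, dish's own z axis and vertical above 0.3 rad).
It fails at once if the caddy is tipped (angle between caddy's own z axis and vertical above 0.3 rad).
It fails at once if something already in the caddy is lifted or knocked out of it (z of any of pestle_mid, reamer_mid, tongs_mid, barblade_mid in the frame of caddy above 0.125 m).
It fails at once if a tool is rammed: pressed with more than 60 N against the caddy or what stands in it (contact force between any of spoon, muddler, fork, knife and caddy above 60 N or contact force between any of spoon, muddler, fork, knife and pestle above 60 N or contact force between any of spoon, muddler, fork, knife and reamer above 60 N or contact force between any of spoon, muddler, fork, knife and tongs above 60 N or contact force between any of spoon, muddler, fork, knife and barblade above 60 N).
It fails at once if a tool is dropped into the caddy from a height (falls faster than 1 m/s inside it) ((x of spoon_mid in the frame of caddy between -0.066 and 0.066 m and y of spoon_mid in the frame of caddy between -0.034 and 0.034 m and z of spoon_mid in the frame of caddy below 0.2 m and linear speed of spoon above 1 m/s) or (x of muddler_mid in the frame of caddy between -0.066 and 0.066 m and y of muddler_mid in the frame of caddy between -0.034 and 0.034 m and z of muddler_mid in the frame of caddy below 0.2 m and linear speed of muddler above 1 m/s) or (x of fork_mid in the frame of caddy between -0.066 and 0.066 m and y of fork_mid in the frame of caddy between -0.034 and 0.034 m and z of fork_mid in the frame of caddy below 0.2 m and linear speed of fork above 1 m/s) or (x of knife_mid in the frame of caddy between -0.066 and 0.066 m and y of knife_mid in the frame of caddy between -0.034 and 0.034 m and z of knife_mid in the frame of caddy below 0.2 m and linear speed of knife above 1 m/s)).
Of spoon, muddler, fork, knife only 3 to 4 are there at a start; the rules pass over those that are not, and their reading is None.
Of pestle, reamer, tongs, barblade only 3 to 4 are there at a start; the rules pass over those that are not, and their reading is None.
At some moment in a run one of caddy may be knocked a few centimetres aside while the robot is not near it.
Once in a run the grip may slacken for a moment while it holds something.
It also fails if it takes over 210 s, if anything falls off the work surface, if the arm or the gripper's body presses on something with over 40 N, if the wrist force passes 120 N, or if a joint passes its speed limit or range.

## Working session

There is one attempt and no reset: what is moved stays moved. The work goes in short steps, Python scripts to look and compute and a tool call to move; the robot and the scene stay as the last step left them, time stands still between calls to the robot, and variables do not carry over. Pictures are saved under pics/ and viewed, at most 14 in all, crops included, and the job is handed in when it is done.

Besides the shell and the picture viewer there is one more tool, called after "Call:" as name(argument=value, ...) on one line, values as JSON. play_rows: Moves the arm, as the interface text tells. Shift numbers are shares of 0.25 m and turn numbers shares of 0.08 rad, none past 1 either way. Its arguments: {"type":"object","properties":{"increments":{"type":"string"},"squeeze":{"type":"number"}},"required":["increments"]}

```bash
ls; mkdir -p pics
cat > h.py <<'E'
import numpy as np, cv2
from cell import ctrl
def save(p,name): cv2.imwrite('pics/'+name,cv2.cvtColor(p['pixels'],cv2.COLOR_RGB2BGR))
def foc(p): return 210/np.tan(np.radians(p['fovy'])/2)
def px(p,X):
    c=np.array(p['R'])@np.array(X,float)+np.array(p['t']); f=foc(p); return (f*c[0]/c[2]+p['cx'],f*c[1]/c[2]+p['cy'])
def world(p,u,v,d=None):
    d=p['depth'][int(v),int(u)] if d is None else d; f=foc(p)
    return np.array(p['R']).T@(np.array([(u-p['cx'])*d/f,(v-p['cy'])*d/f,d])-np.array(p['t']))
def worldmap(p):
    f=foc(p);v,u=np.mgrid[0:420,0:560];d=p['depth'];c=np.stack([(u-p['cx'])*d/f,(v-p['cy'])*d/f,d],-1)
    return (c-np.array(p['t']))@np.array(p['R'])
E
python3 - <<'E'
from h import *
print(ctrl.sense())
for n in('scene','top'):
    p=ctrl.capture(n); save(p,n+'0.png'); print(n,p['fovy'],p['cx'],p['cy'],np.round(p['R'],3).tolist(),np.round(p['t']))
    for t in 'stand hooks slot_centre switch_top caddy spoon_mid muddler_mid fork_mid knife_mid pestle_mid reamer_mid tongs_mid barblade_mid decanter_a decanter_b shaker syrup bowl dish'.split():
        r=ctrl.mark_of(t,p); print(t,[(np.round(q['centre']).tolist(),round(q['score'],2)) for q in r[:3]])
E
```

```text
pics
{'clock': 0.0, 'joint_pos': array([ 1.14189586e+00,  2.21222649e-01,  1.52765526e+00, -1.66577587e-06,
        1.39469249e+00, -1.26097248e-01]), 'joint_velocities': array([ 0.00067267, -0.00073016,  0.00069599, -0.00015252, -0.00032679,
       -0.00037719]), 'joint_torque': array([-3.04883957e-03, -4.94617653e+01, -3.87369847e+01,  6.96709240e-02,
        5.71379950e-02, -1.53392293e-04]), 'position': array([186.10736916, 595.97758611, 221.41605262]), 'orientation': array([ 1.50823640e-01,  9.88560191e-01, -9.51266160e-04, -2.70114087e-04]), 'wrist_force': array([0.0630492 , 0.3010998 , 0.93878769]), 'ft_torque': array([ 0.01626917,  0.01229336, -0.03630201]), 'gripper_force': 0.0, 'gripper_width': 0.9990379531577265}
scene 50.25405245910595 285.1785544142951 208.907566349495 [[-0.435, 0.9, 0.013], [0.542, 0.274, -0.794], [-0.719, -0.339, -0.607]] [ 252. -186. 1802.]
stand [([548.0, -194.0, -1.0], 0.61)]
hooks [([546.0, -195.0, 184.0], 0.78)]
slot_centre [([469.0, -191.0, 29.0], 0.83)]
switch_top [([464.0, -187.0, 22.0], 0.56), ([578.0, 521.0, -3.0], 0.29)]
caddy [([552.0, 227.
[... 1245 characters left out ...]
40.0], 0.36), ([468.0, -182.0, 26.0], 0.29), ([747.0, 19.0, -1.0], 0.28)]
muddler_mid [([546.0, -313.0, 140.0], 0.4)]
fork_mid [([365.0, -287.0, 86.0], 0.61), ([552.0, -233.0, 143.0], 0.38)]
knife_mid [([551.0, -157.0, 140.0], 0.51)]
pestle_mid [([509.0, 246.0, 79.0], 0.56), ([523.0, -521.0, -0.0], 0.32)]
reamer_mid [([570.0, 239.0, 72.0], 0.51), ([524.0, -518.0, -0.0], 0.36)]
tongs_mid []
barblade_mid [([540.0, 242.0, 77.0], 0.57)]
decanter_a [([752.0, -171.0, 3.0], 0.58)]
decanter_b [([752.0, -171.0, 3.0], 0.58)]
shaker [([525.0, -519.0, -2.0], 0.6)]
syrup [([745.0, 17.0, -0.0], 0.85)]
bowl []
dish [([376.0, 465.0, -3.0], 0.59), ([472.0, -194.0, 20.0], 0.35), ([552.0, -78.0, 141.0], 0.25)]
```

Run:
```python
import cv2
a=cv2.imread('pics/scene0.png');b=cv2.imread('pics/top0.png')
cv2.imwrite('pics/s0.png',cv2.resize(a,(800,600),interpolation=cv2.INTER_CUBIC));cv2.imwrite('pics/t0.png',cv2.resize(b,(800,600),interpolation=cv2.INTER_CUBIC))
```

```text
(no output)
```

View pics/s0.png

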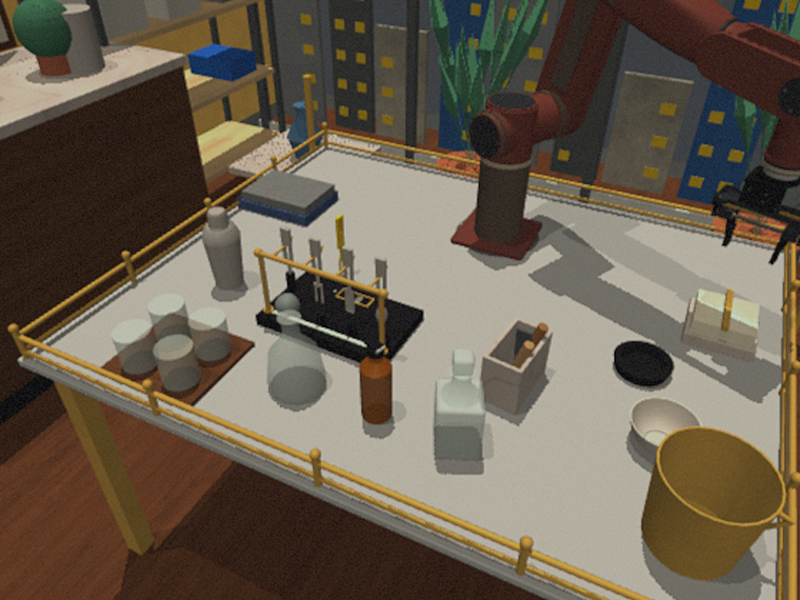

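View pics/t0.png

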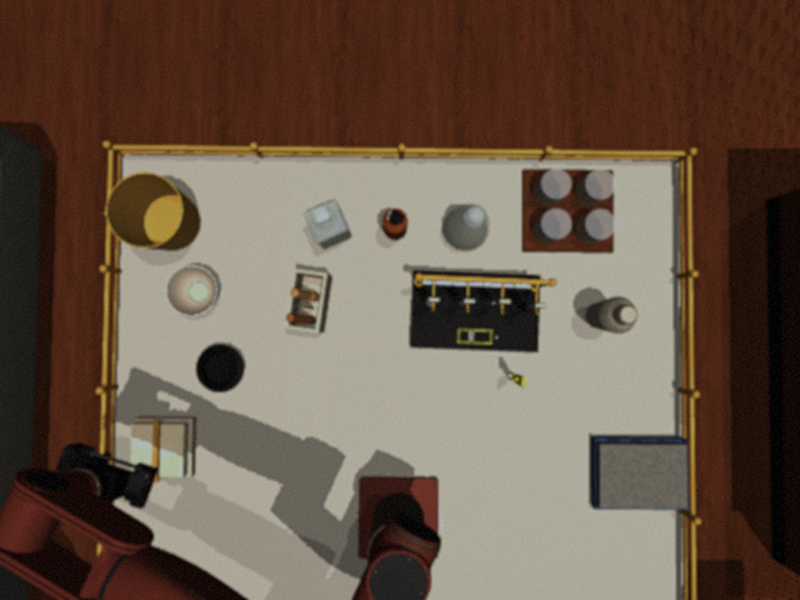

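The stand has four tools with the spoon nearest the robot's left, and the yellow look-alike stands free at top (515,378). The caddy is at top (308,300), with its occupants on its +y side. Now I'll get the caddy's yaw and occupants and the tools' tops from depth.

```bash
cat > m.py <<'E'
from h import *
def caddy(p,xy=(550,226),r=110,lo=104,hi=122):
    W=worldmap(p);m=(abs(W[...,0]-xy[0])<r)&(abs(W[...,1]-xy[1])<r)&(W[...,2]>lo)&(W[...,2]<hi)&(p['depth']>0)
    r=cv2.minAreaRect(W[m][:,:2].astype(np.float32)); return r,np.median(W[m][:,2]),m.sum()
E
python3 - <<'E'
from m import *
p=ctrl.capture('top');q=ctrl.capture('scene')
W=worldmap(p)
print(caddy(p))
for n,y in(('spoon',-78),('knife',-156),('fork',-234),('mud',-313)):
  for nm,P in(('top',p),('scene',q)):
    V=worldmap(P);m=(abs(V[...,0]-550)<22)&(abs(V[...,1]-y)<25)&(V[...,2]>203)&(V[...,2]<240)
    if m.sum(): print(n,nm,m.sum(),V[m].mean(0).round(1),V[m].min(0).round(),V[m].max(0).round())
m=(abs(W[...,0]-605)<20)&(abs(W[...,1]+194)<170)&(W[...,2]>175)&(W[...,2]<200)
print('rail',m.sum(),np.polyfit(W[m][:,1]+194,W[m][:,0],1),W[m][:,2].mean(), W[m][:,1].min(),W[m][:,1].max())
# base rect
m=(abs(W[...,0]-535)<120)&(abs(W[...,1]+194)<190)&(W[...,2]>18)&(W[...,2]<33)
print('base',cv2.minAreaRect(W[m][:,:2].astype(np.float32)))
for nm,P in(('top',p),('scene',q)):
  for t in('pestle_mid','reamer_mid','barblade_mid','tongs_mid'):
    print(nm,t,[(np.round(r['centre']).tolist(),round(r['score'],2)) for r in ctrl.spot_in(t,P)[:2]])
out=[]
for P in(p,q):
    u,v=px(P,(550,226,110)); u=int(u);v=int(v); out.append(cv2.resize(P['pixels'][v-35:v+35,u-35:u+35],(400,400),interpolation=cv2.INTER_CUBIC))
cv2.imwrite('pics/c0.png',cv2.cvtColor(np.hstack(out),cv2.COLOR_RGB2BGR))
V=worldmap(p);m=(abs(V[...,0]-550)<85)&(abs(V[...,1]-226)<55)
u,v=px(p,(550,226,110));print(V[int(v)-24:int(v)+25:3,int(u)-16:int(u)+17:2,2].round().astype(int));print(V[int(v)-24,int(u)-16],V[int(v)+24,int(u)+16])
E
```

```text
(((553.9860229492188, 230.68264770507812), (83.02259063720703, 146.07925415039062), 82.6307601928711), np.float64(113.8298420835745), np.int64(320))
spoon top 24 [555.3 -73.3 222.1] [551. -85. 206.] [560. -62. 228.]
spoon scene 57 [558.3 -73.3 216.1] [550. -85. 205.] [564. -62. 226.]
knife top 22 [ 553.5 -152.   222.8] [ 551. -165.  205.] [ 557. -141.  227.]
knife scene 55 [ 556.1 -153.7  216.1] [ 548. -167.  204.] [ 560. -142.  227.]
fork top 24 [ 551.6 -231.1  221.4] [ 548. -242.  211.] [ 555. -221.  229.]
fork scene 51 [ 554.9 -232.7  215.5] [ 547. -245.  204.] [ 560. -221.  226.]
mud top 25 [ 545.6 -309.8  222.1] [ 542. -322.  203.] [ 549. -301.  230.]
mud scene 52 [ 546.8 -312.8  215.3] [ 539. -330.  203.] [ 553. -301.  226.]
rail 399 [2.85099388e-02 6.02542388e+02] 186.0053154969865 -357.8863302831851 -30.879169954894138
base ((534.041748046875, -192.73133850097656), (330.0125427246094, 200.32608032226562), 88.26978302001953)
top pestle_mid [([508.0, 242.0, 99.0], 0.55)]
top reamer_mid [([564.0, 232.0, 91.0], 0.49)]
top barblade_mid [([549.0, -73.0, 202.0], 0.5)]
top tongs_mid 
[... 1053 characters left out ...]
 119   75   38   12    8    7   10    7    7    9  116  103
    53   -3   -3]
 [   4  143  141  137  111   96   10    4   10    5    8    1  118  102
    39    4   -1]
 [   2  139  143  143  129  117   96   82   68   51   31    6  110   81
    27   -8   -5]
 [   3  116   87   56    9   92   72   70   49   38   19    8  113   75
     8   -2   -4]
 [ 114  118  117  113  115  120  106 1527   73   42   11  113  112   65
     5   -4   -3]
 [   0    3    4   -2   -4   -1    6   -1    0  114  109  117  100   47
     3   -1    2]
 [   0    1   -1    4   -2    3    1    3   -1   -4   -1    4    4    1
    -4   -3   -1]]
[644.26338376 304.74009971   2.60015649] [465.98319479 183.21178993  -1.18342403]
```

View pics/c0.png

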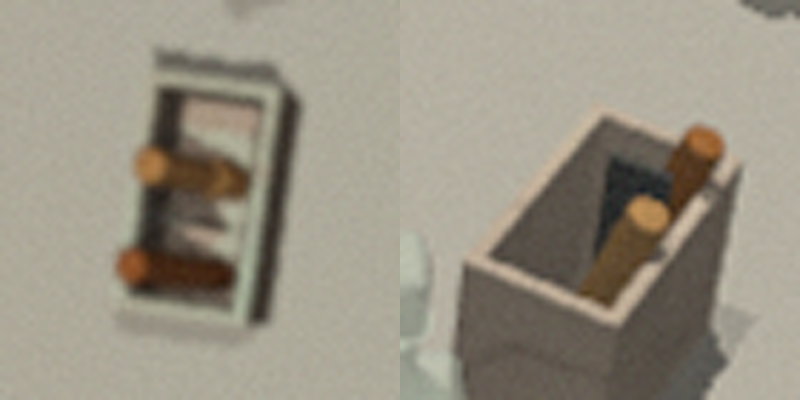

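Caddy centre is about (553,230) with yaw about -0.13. The pestle (x about -46), blade (about -10) and reamer (about +18 in the caddy frame) lean on its +y wall, and the far end is free. Stand yaw is about -0.03. I'll set out for the muddler.

Call:
play_rows(increments="0 0 -0.1 0 0 -0.85 0.4; 0 0 -0.1 0 0 -0.85 0.4; 0 0 -0.1 0 0 -0.85 0.4; 0 0 -0.1 0 0 -0.85 0.4; -0.07 -0.16 0 0 0 0 0.4; -0.07 -0.16 0 0 0 0 0.4; -0.07 -0.16 0 0 0 0 0.4; -0.07 -0.16 0 0 0 0 0.4; -0.07 -0.16 0 0 0 0 0.4; -0.07 -0.16 0 0 0 0 0.4", squeeze=40)

```text
clock: 3.5
position: [284.2, 351.9, 322.7]
orientation: [0.015, 1.0, 0.0, 0.0]
wrist_force: [0.5, -0.2, -0.7]
gripper_width: 0.6
gripper_force: 0.0
```

Call:
play_rows(increments="-0.07 -0.16 0 0 0 0 0.4; -0.07 -0.16 0 0 0 0 0.4; -0.07 -0.16 0 0 0 0 0.4; -0.07 -0.16 0 0 0 0 0.4; -0.07 -0.16 0 0 0 0 0.4; -0.07 -0.16 0 0 0 0 0.4; -0.07 -0.16 0 0 0 0 0.4; -0.07 -0.16 0 0 0 0 0.4; -0.07 -0.16 0 0 0 0 0.4; -0.07 -0.16 0 0 0 0 0.4")

```text
clock: 4.5
position: [446.9, -53.6, 322.9]
orientation: [0.016, 1.0, -0.0, 0.001]
wrist_force: [-0.5, 0.6, -0.3]
gripper_width: 0.607
gripper_force: 0.0
```

```bash
cat > g.py <<'E'
# usage: g.py x y z [yaw] : remaining move in tool axes, fractions of full scale, for turn done first
import sys; from h import *
from scipy.spatial.transform import Rotation as Ro
s=ctrl.sense(); R=Ro.from_quat(s['orientation']).as_matrix(); yaw=np.arctan2(-R[0,1],R[1,1])
print('t',round(s['clock'],2),'pos',s['position'].round(1),'yaw',yaw.round(3),'tilt',R[:,2].round(3),'w',round(87*s['gripper_width'],1),'gf',round(s['gripper_force'],1),'F',s['wrist_force'].round(1),'j',s['joint_pos'].round(2))
a=list(map(float,sys.argv[1:]))
if len(a)>=3:
    y=a[3] if len(a)>3 else yaw
    d=np.array(a[:3])-s['position']; c,n=np.cos(y),np.sin(y)
    print('tool frac dx %.3f dy %.3f dz %.3f az %.3f'%((-c*d[0]-n*d[1])/250,(-n*d[0]+c*d[1])/250,-d[2]/250,-(y-yaw)/.08))
E
python3 g.py 546 -311 300 -0.03
```

```text
t 4.5 pos [446.9 -53.6 322.9] yaw -0.031 tilt [ 0.001 -0.    -1.   ] w 52.8 gf 0.0 F [-0.5  0.6 -0.3] j [-0.3  -0.26  1.81  0.    1.59 -1.83]
tool frac dx -0.427 dy -1.017 dz 0.092 az -0.014
```

Call:
play_rows(increments="-0.065 -0.155 0 0 0 0 0.4; -0.065 -0.155 0 0 0 0 0.4; -0.065 -0.155 0 0 0 0 0.4; -0.065 -0.155 0 0 0 0 0.4; -0.065 -0.155 0.02 0 0 0 0.4; -0.06 -0.14 0.03 0 0 0 0.4; -0.04 -0.1 0.04 0 0 0 0.4; 0 0 0.06 0 0 0 0.4; 0 0 0.06 0 0 0 0.4; 0 0 0 0 0 0 0.4")

```text
clock: 5.5
position: [543.5, -306.7, 266.6]
orientation: [0.015, 1.0, 0.002, -0.002]
wrist_force: [-1.3, 0.2, 0.7]
gripper_width: 0.6
gripper_force: 0.0
```

```bash
python3 g.py 546 -311 193 -0.03
python3 - <<'E'
from h import *
p=ctrl.capture('scene'); u,v=map(int,px(p,(546,-250,200))); c=p['pixels'][v-60:v+50,u-70:u+80]
cv2.imwrite('pics/a1.png',cv2.cvtColor(cv2.resize(c,(750,550),interpolation=cv2.INTER_CUBIC),cv2.COLOR_RGB2BGR))
E
```

```text
t 5.5 pos [ 543.5 -306.7  266.6] yaw -0.03 tilt [-0.004  0.004 -1.   ] w 52.2 gf 0.0 F [-1.3  0.2  0.7] j [-0.64  0.2   1.47  0.    1.48 -2.18]
tool frac dx -0.011 dy -0.017 dz 0.294 az -0.003
```

View pics/a1.png

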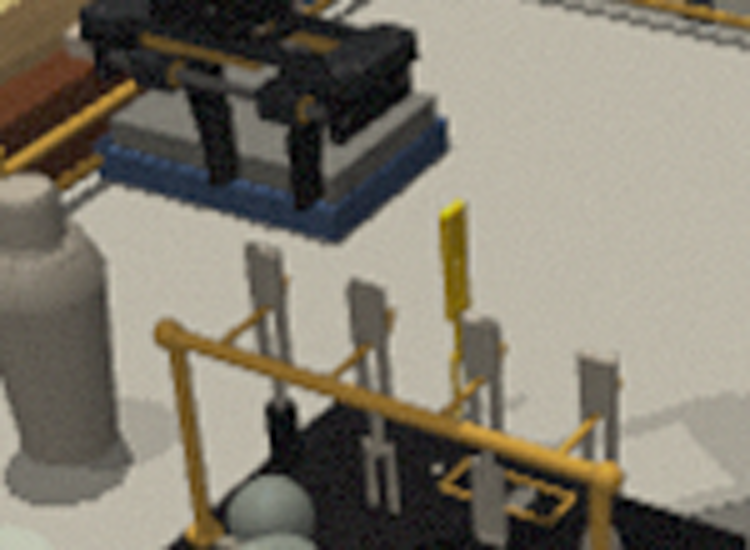

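The gripper, at crop (260,150), straddles the muddler's grip at (265,270). The other tools hang undisturbed. I'll descend and close.

Call:
play_rows(increments="-0.01 -0.017 0.1 0 0 0 0.4; 0 0 0.1 0 0 0 0.4; 0 0 0.095 0 0 0 0.4; 0 0 0 0 0 0 0.4; 0 0 0 0 0 0 1; 0 0 0 0 0 0 1; 0 0 0 0 0 0 1; 0 0 0 0 0 0 1; 0 0 0 0 0 0 1; 0 0 0 0 0 0 1", squeeze=40)

```text
clock: 6.55
position: [547.8, -313.4, 197.5]
orientation: [0.015, 1.0, -0.001, 0.001]
wrist_force: [0.2, 0.5, 5.3]
gripper_width: 0.269
gripper_force: 39.8
```

```bash
python3 g.py 546 -311 193 -0.03
```

```text
t 6.55 pos [ 547.8 -313.4  197.5] yaw -0.031 tilt [ 0.001 -0.001 -1.   ] w 23.4 gf 39.8 F [0.2 0.5 5.3] j [-0.64  0.25  1.54 -0.    1.35 -2.18]
tool frac dx 0.007 dy 0.009 dz 0.018 az -0.011
```

Call:
play_rows(increments="0 0 -0.04 0 0 0 1; 0 0 -0.04 0 0 0 1; 0 0 -0.015 0 0 0 1; 0 0 0 0 0 0 1; 0.07 0 0 0 0 0 1; 0.09 0 0 0 0 0 1; 0.1 0 0 0 0 0 1; 0 0 -0.1 0 0 0 1; 0 0 -0.15 0 0 0 1; 0 0 -0.15 0 0 0 1")

```text
clock: 7.55
position: [481.5, -310.5, 320.2]
orientation: [0.016, 1.0, 0.001, -0.001]
wrist_force: [0.7, -0.8, -1.0]
gripper_width: 0.266
gripper_force: 39.8
```

```bash
python3 - <<'E'
import math
c=(553,230);y=-.13
for x,yy in((51,0),(36,0),(0,0),(-22,0)):
    print(x,yy,round(c[0]+x*math.cos(y)-yy*math.sin(y),1),round(c[1]+x*math.sin(y)+yy*math.cos(y),1))
E
python3 g.py 603.6 223.4 318 -0.03
python3 - <<'E'
from h import *
p=ctrl.capture('scene'); u,v=map(int,px(p,(500,-250,230))); c=p['pixels'][v-60:v+50,u-70:u+80]
cv2.imwrite('pics/a2.png',cv2.cvtColor(cv2.resize(c,(750,550),interpolation=cv2.INTER_CUBIC),cv2.COLOR_RGB2BGR))
E
```

```text
51 0 603.6 223.4
36 0 588.7 225.3
0 0 553.0 230.0
-22 0 531.2 232.9
t 7.55 pos [ 481.5 -310.5  320.2] yaw -0.031 tilt [-0.002  0.002 -1.   ] w 23.2 gf 39.8 F [ 0.7 -0.8 -1. ] j [-0.71  0.05  1.53  0.    1.56 -2.25]
tool frac dx -0.424 dy 2.149 dz 0.009 az -0.014
```

View pics/a2.png

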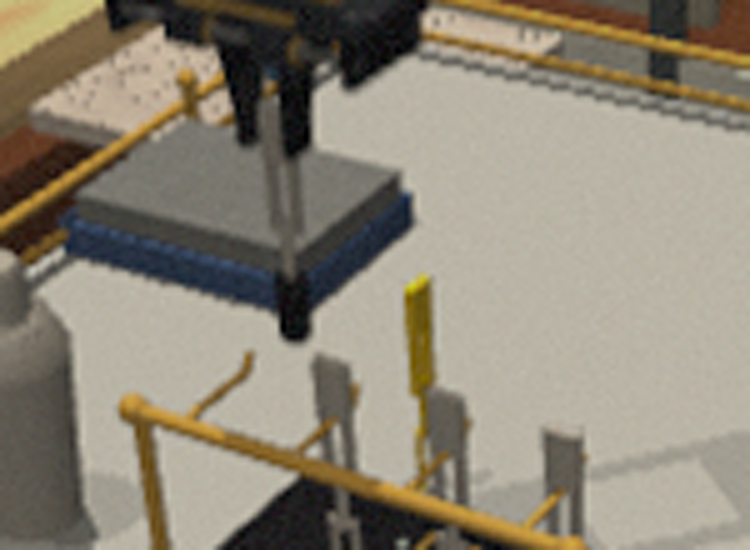

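The muddler hangs upright in the gripper at crop (290,200) and its hook is bare. On to the caddy.

Call:
play_rows(increments="0 0.1 0 0 0 0 1; 0 0.17 0 0 0 0 1; -0.04 0.17 0 0 0 0 1; -0.04 0.17 0 0 0 0 1; -0.04 0.17 0 0 0 0 1; -0.04 0.17 0 0 0 0 1; -0.04 0.17 0 0 0 0 1; -0.04 0.17 0 0 0 0 1; -0.04 0.1 0 0 0 0.6 1; -0.04 0.05 0 0 0 0.65 1")

```text
clock: 8.6
position: [573.9, 48.8, 319.6]
orientation: [0.065, 0.998, 0.0, -0.0]
wrist_force: [0.6, 0.0, -1.3]
gripper_width: 0.269
gripper_force: 39.8
```

```bash
python3 g.py 603.6 223.4 318 -0.13
python3 - <<'E'
from m import *
p=ctrl.capture('top');print(caddy(p),[(np.round(q['centre']).tolist(),round(q['score'],2)) for q in ctrl.mark_of('caddy',p)[:1]])
E
```

```text
t 8.6 pos [573.9  48.8 319.6] yaw -0.13 tilt [-0.001  0.001 -1.   ] w 23.4 gf 39.8 F [ 0.6  0.  -1.3] j [-0.05  0.06  1.53  0.    1.56 -1.49]
tool frac dx -0.027 dy 0.708 dz 0.006 az 0.004
(((554.196044921875, 230.5640869140625), (83.64510345458984, 146.87615966796875), 83.32880401611328), np.float64(113.95040160189167), np.int64(295)) [([551.0, 225.0, -1.0], 0.74)]
```

Call:
play_rows(increments="-0.02 0.12 0 0 0 0 1; 0 0.16 0 0 0 0 1; 0 0.16 0 0 0 0 1; 0 0.16 0 0 0 0 1; 0 0.08 0 0 0 0 1; 0 0.02 0 0 0 0 1; 0 0 0.04 0 0 0 1; 0 0 0.08 0 0 0 1; 0 0 0.06 0 0 0 1; 0 0 0 0 0 0 1")

```text
clock: 9.7
position: [600.1, 216.8, 271.1]
orientation: [0.066, 0.998, -0.001, -0.003]
wrist_force: [0.6, 0.1, -1.0]
gripper_width: 0.269
gripper_force: 39.8
```

```bash
python3 g.py 602 221 150 -0.13
python3 - <<'E'
from m import *
p=ctrl.capture('scene'); u,v=map(int,px(p,(570,226,180))); c=p['pixels'][v-55:v+65,u-80:u+80]
cv2.imwrite('pics/a3.png',cv2.cvtColor(cv2.resize(c,(800,600),interpolation=cv2.INTER_CUBIC),cv2.COLOR_RGB2BGR))
E
```

```text
t 9.7 pos [600.1 216.8 271.1] yaw -0.132 tilt [-0.006 -0.002 -1.   ] w 23.4 gf 39.8 F [ 0.6  0.1 -1. ] j [ 0.22  0.23  1.42 -0.    1.49 -1.22]
tool frac dx -0.006 dy 0.018 dz 0.484 az -0.027
```

View pics/a3.png

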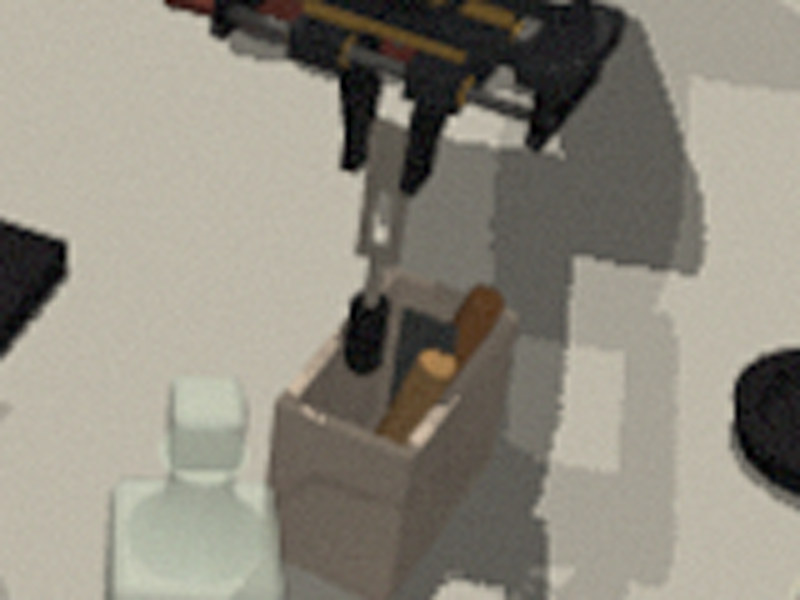

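The muddler's tip, at crop (365,350), is over the caddy's free far part. Lowering.

Call:
play_rows(increments="-0.006 0.018 0.02 0 0 0 1; 0 0 0.05 0 0 0 1; 0 0 0.05 0 0 0 1; 0 0 0.05 0 0 0 1; 0 0 0.05 0 0 0 1; 0 0 0.05 0 0 0 1; 0 0 0.05 0 0 0 1; 0 0 0.05 0 0 0 1; 0 0 0.04 0 0 0 1; 0 0 0.02 0 0 0 1")

```text
clock: 10.75
position: [603.2, 222.8, 165.9]
orientation: [0.065, 0.998, -0.0, -0.001]
wrist_force: [-0.7, 0.2, -0.8]
gripper_width: 0.272
gripper_force: 39.8
```

```bash
python3 g.py 602 221 150 -0.13
```

```text
t 10.75 pos [603.2 222.8 165.9] yaw -0.131 tilt [-0.002 -0.    -1.   ] w 23.7 gf 39.8 F [-0.7  0.2 -0.8] j [ 0.23  0.31  1.53 -0.    1.31 -1.21]
tool frac dx 0.004 dy -0.008 dz 0.064 az -0.010
```

Call:
play_rows(increments="0 0 0.02 0 0 0 1; 0 0 0.02 0 0 0 1; 0 0 0.012 0 0 0 1; 0 0 0.006 0 0 0 1; 0 0 0 0 0 0 1; 0 0 0 0 0 0 0.62; 0 0 0 0 0 0 0.62; 0 0 0 0 0 0 0.6; 0 0 0 0 0 0 0.58; 0 0 0 0 0 0 0.55")

```text
clock: 11.75
position: [603.9, 223.0, 153.2]
orientation: [0.065, 0.998, 0.0, 0.0]
wrist_force: [-0.6, 0.3, 0.2]
gripper_width: 0.432
gripper_force: 0.0
```

```bash
python3 g.py 602 221 150 -0.13
```

```text
t 11.75 pos [603.9 223.  153.2] yaw -0.131 tilt [ 0.  0. -1.] w 37.6 gf 0.0 F [-0.6  0.3  0.2] j [ 0.23  0.32  1.54 -0.    1.28 -1.21]
tool frac dx 0.006 dy -0.009 dz 0.013 az -0.009
```

Call:
play_rows(increments="0 0 -0.05 0 0 0 0.5; 0 0 -0.1 0 0 0 0.4; 0 0 -0.15 0 0 0 0.4; 0 0 -0.15 0 0 -0.6 0.4; 0 -0.05 -0.1 0 0 -0.65 0.4; 0.04 -0.17 0 0 0 0 0.4; 0.04 -0.17 0 0 0 0 0.4; 0.04 -0.17 0 0 0 0 0.4; 0.04 -0.17 0 0 0 0 0.4; 0.04 -0.17 0 0 0 0 0.4")

```text
clock: 12.75
position: [545.7, -1.8, 291.9]
orientation: [0.015, 1.0, -0.0, 0.001]
wrist_force: [0.2, 0.1, -0.2]
gripper_width: 0.607
gripper_force: 0.0
```

```bash
python3 g.py 552 -76 194 -0.03
python3 - <<'E'
from m import *
for n in('top','scene'):
  p=ctrl.capture(n)
  if n=='top':print(caddy(p))
  for t in 'caddy muddler_mid pestle_mid reamer_mid barblade_mid'.split():
    print(n,t,[(np.round(q['centre']).tolist(),round(q['score'],2)) for q in ctrl.mark_of(t,p)[:2]])
  u,v=map(int,px(p,(552,226,130))); c=p['pixels'][v-35:v+35,u-35:u+35]
  o=np.hstack([o,cv2.resize(c,(400,400),interpolation=cv2.INTER_CUBIC)]) if n=='scene' else cv2.resize(c,(400,400),interpolation=cv2.INTER_CUBIC)
cv2.imwrite('pics/a4.png',cv2.cvtColor(o,cv2.COLOR_RGB2BGR))
E
```

```text
t 12.75 pos [545.7  -1.8 291.9] yaw -0.03 tilt [ 0.002 -0.    -1.   ] w 52.8 gf 0.0 F [ 0.2  0.1 -0.2] j [-0.15 -0.01  1.65 -0.    1.5  -1.69]
tool frac dx -0.034 dy -0.296 dz 0.392 az -0.006
(((554.004638671875, 230.48130798339844), (82.97471618652344, 145.91989135742188), 82.41549682617188), np.float64(113.78552285376543), np.int64(321))
top caddy [([551.0, 225.0, -2.0], 0.57)]
top muddler_mid []
top pestle_mid [([506.0, 244.0, 76.0], 0.62)]
top reamer_mid [([569.0, 233.0, 71.0], 0.61)]
top barblade_mid [([543.0, 239.0, 76.0], 0.59)]
scene caddy [([550.0, 228.0, -1.0], 0.93), ([748.0, 181.0, -4.0], 0.15)]
scene muddler_mid [([746.0, 179.0, -0.0], 0.48), ([616.0, 227.0, 89.0], 0.46)]
scene pestle_mid [([508.0, 244.0, 76.0], 0.66), ([748.0, 16.0, -3.0], 0.31)]
scene reamer_mid [([566.0, 238.0, 75.0], 0.59)]
scene barblade_mid [([539.0, 238.0, 72.0], 0.7)]
```

View pics/a4.png

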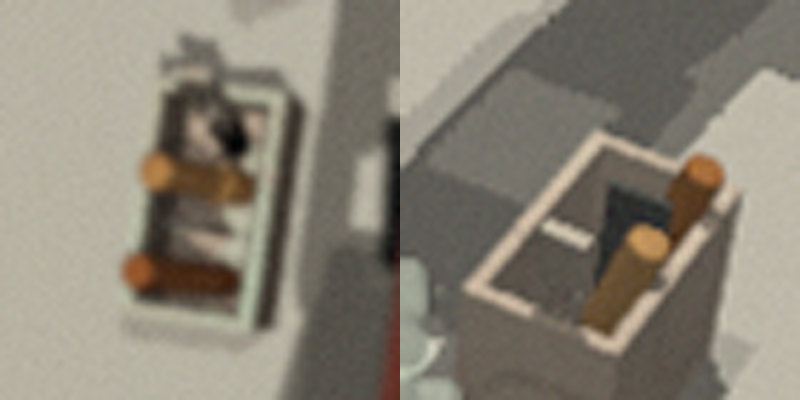

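The muddler stands in the far end, leaning over the far wall. Nothing else changed. Next the spoon, for the 21 mm gap between pestle and blade.

Call:
play_rows(increments="-0.017 -0.15 0 0 0 0 0.4; -0.017 -0.146 0 0 0 0 0.4; 0 0 0.1 0 0 0 0.4; 0 0 0.13 0 0 0 0.4; 0 0 0.1 0 0 0 0.4; 0 0 0.06 0 0 0 0.4; 0 0 0 0 0 0 1; 0 0 0 0 0 0 1; 0 0 0 0 0 0 1; 0 0 0 0 0 0 1")

```text
clock: 14.35
position: [553.5, -74.7, 194.8]
orientation: [0.015, 1.0, -0.0, 0.001]
wrist_force: [-0.8, -0.6, -0.8]
gripper_width: 0.323
gripper_force: 0.0
```

Call:
play_rows(increments="0 0 0 0 0 0 1; 0 0 0 0 0 0 1; 0 0 -0.04 0 0 0 1; 0 0 -0.035 0 0 0 1; 0 0 -0.01 0 0 0 1; 0.07 0 0 0 0 0 1; 0.09 0 0 0 0 0 1; 0.08 0 0 0 0 0 1; 0 0 -0.15 0 0 0 1; 0 0 -0.15 0 0 0 1")

```text
clock: 15.35
position: [490.5, -72.2, 288.5]
orientation: [0.016, 1.0, 0.001, -0.002]
wrist_force: [1.7, -1.3, -0.4]
gripper_width: 0.269
gripper_force: 40.0
```

```bash
python3 g.py 527.5 229.5 318 -0.03
python3 - <<'E'
from m import *
p=ctrl.capture('top'); 
for X in((595,205,40),(600,215,40),(590,215,30)): print(X,np.round(px(p,X),1))
u,v=map(int,px(p,(552,226,130)));print(u,v)
q=ctrl.capture('scene');print([(np.round(r['centre']).tolist(),round(r['score'],2)) for r in ctrl.mark_of('spoon_mid',q)[:2]])
E
```

```text
t 15.35 pos [490.5 -72.2 288.5] yaw -0.031 tilt [-0.004  0.001 -1.   ] w 23.4 gf 40.0 F [ 1.7 -1.3 -0.4] j [-0.31 -0.13  1.76 -0.    1.51 -1.85]
tool frac dx -0.112 dy 1.211 dz -0.118 az -0.013
(595, 205, 40) [224.2 199.8]
(600, 215, 40) [221.5 198.4]
(590, 215, 30) [221.8 201.3]
214 210
[([494.0, -77.0, 243.0], 0.74)]
```

Call:
play_rows(increments="0 0.02 -0.12 0 0 0 1; -0.016 0.12 0 0 0 0 1; -0.016 0.17 0 0 0 0 1; -0.016 0.17 0 0 0 0 1; -0.016 0.17 0 0 0 0 1; -0.016 0.17 0 0 0 0 1; -0.016 0.17 0 0 0 0 1; -0.016 0.12 0 0 0 0.6 1; 0 0.07 0 0 0 0.65 1; 0 0 0 0 0 0 1")

```text
clock: 16.5
position: [529.5, 223.4, 317.2]
orientation: [0.064, 0.998, -0.0, -0.002]
wrist_force: [0.1, 0.4, -0.3]
gripper_width: 0.272
gripper_force: 40.0
```

```bash
python3 g.py 526.7 229.7 318 -0.13
python3 - <<'E'
from m import *
q=ctrl.capture('scene');print([(np.round(r['centre']).tolist(),round(r['score'],2)) for t in('spoon_mid','caddy','pestle_mid','barblade_mid','reamer_mid','muddler_mid') for r in ctrl.mark_of(t,q)[:1]])
E
```

```text
t 16.5 pos [529.5 223.4 317.2] yaw -0.128 tilt [-0.003 -0.    -1.   ] w 23.7 gf 40.0 F [ 0.1  0.4 -0.3] j [ 0.26  0.06  1.53  0.    1.56 -1.18]
tool frac dx 0.014 dy 0.024 dz -0.003 az 0.021
[([527.0, 223.0, 262.0], 0.85), ([496.0, 239.0, 74.0], 0.69), ([497.0, 238.0, 75.0], 0.66), ([549.0, -195.0, -2.0], 0.7), ([598.0, 199.0, 89.0], 0.46)]
```

Pestle and muddler readings shifted, so the caddy may have been knocked. Checking.

```bash
cat > c.py <<'E'
from m import *
for n in('top','scene'):
  p=ctrl.capture(n); print(n,'rect',caddy(p))
  for t in 'caddy pestle_mid reamer_mid barblade_mid muddler_mid spoon_mid knife_mid fork_mid'.split():
    print(' ',t,[(np.round(r['centre']).tolist(),round(r['score'],2)) for r in ctrl.mark_of(t,p) if abs(r['centre'][0]-550)<110 and abs(r['centre'][1]-226)<110])
  u,v=map(int,px(p,(552,226,140))); c=p['pixels'][v-40:v+40,u-40:u+40]; c=cv2.resize(c,(400,400),interpolation=cv2.INTER_CUBIC)
  o=c if n=='top' else np.hstack([o,c])
import sys
cv2.imwrite('pics/'+sys.argv[1],cv2.cvtColor(o,cv2.COLOR_RGB2BGR))
E
python3 c.py a5.png
```

```text
top rect (((542.332763671875, 224.34738159179688), (82.48934173583984, 145.43775939941406), 81.84928894042969), np.float64(114.27923792639689), np.int64(120))
  caddy [([540.0, 219.0, 1.0], 0.71)]
  pestle_mid []
  reamer_mid []
  barblade_mid []
  muddler_mid [([597.0, 200.0, 93.0], 0.42)]
  spoon_mid []
  knife_mid []
  fork_mid []
scene rect (((542.7559814453125, 222.02587890625), (83.77763366699219, 151.48268127441406), 82.31057739257812), np.float64(113.1215610811674), np.int64(517))
  caddy [([539.0, 224.0, 1.0], 0.78)]
  pestle_mid [([497.0, 239.0, 73.0], 0.74)]
  reamer_mid []
  barblade_mid [([554.0, 221.0, 65.0], 0.5)]
  muddler_mid [([598.0, 199.0, 88.0], 0.62)]
  spoon_mid [([529.0, 220.0, 265.0], 0.58)]
  knife_mid []
  fork_mid []
```

View pics/a5.png

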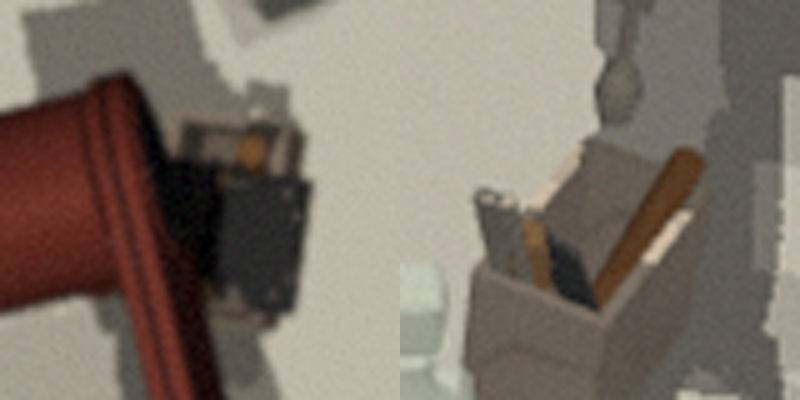

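The caddy was knocked to about (539.5,221.5). Muddler, reamer and blade now lean to -y at the far end, and the middle is free between the pestle (x about -44) and the blade (about +14). The spoon goes at caddy x = -22.

Call:
play_rows(increments="0.047 -0.002 0 0 0 0.1 1; 0 0 0.06 0 0 0 1; 0 0 0.08 0 0 0 1; 0 0 0.06 0 0 0 1; 0 0 0.04 0 0 0 1; 0 0 0.04 0 0 0 1; 0 0 0.04 0 0 0 1; 0 0 0.04 0 0 0 1; 0 0 0.04 0 0 0 1; 0 0 0.04 0 0 0 1")

```text
clock: 18.75
position: [518.8, 222.3, 208.7]
orientation: [0.069, 0.998, 0.0, 0.0]
wrist_force: [-0.7, 0.5, -0.2]
gripper_width: 0.269
gripper_force: 40.0
```

```bash
python3 g.py 517.7 224.4 150 -0.135
```

```text
t 18.75 pos [518.8 222.3 208.7] yaw -0.139 tilt [ 0.  0. -1.] w 23.4 gf 40.0 F [-0.7  0.5 -0.2] j [ 0.27  0.09  1.7  -0.    1.35 -1.17]
tool frac dx 0.006 dy 0.008 dz 0.235 az -0.048
```

Call:
play_rows(increments="0 0.008 0.03 0 0 0 1; 0 0 0.03 0 0 0 1; 0 0 0.03 0 0 0 1; 0 0 0.03 0 0 0 1; 0 0 0.03 0 0 0 1; 0 0 0.03 0 0 0 1; 0 0 0.02 0 0 0 1; 0 0 0.015 0 0 0 1; 0 0 0.01 0 0 0 1; 0 0 0 0 0 0 1")

```text
clock: 19.75
position: [518.8, 224.2, 152.7]
orientation: [0.069, 0.998, -0.0, -0.0]
wrist_force: [0.2, -0.7, -0.3]
gripper_width: 0.273
gripper_force: 40.0
```

```bash
python3 g.py 517.7 224.4 150 -0.135
```

```text
t 19.75 pos [518.8 224.2 152.7] yaw -0.139 tilt [-0. -0. -1.] w 23.8 gf 40.0 F [ 0.2 -0.7 -0.3] j [ 0.27  0.14  1.75 -0.    1.25 -1.16]
tool frac dx 0.005 dy 0.000 dz 0.011 az -0.048
```

Call:
play_rows(increments="0 0 0.012 0 0 0 1; 0 0 0 0 0 0 0.62; 0 0 0 0 0 0 0.62; 0 0 0 0 0 0 0.58; 0 0 0 0 0 0 0.55; 0 0 0 0 0 0 0.55; 0 0 -0.05 0 0 0 0.5; 0 0 -0.1 0 0 0 0.4; 0 0 -0.15 0 0 0 0.4; 0 0 -0.15 0 0 0 0.4")

```text
clock: 20.75
position: [518.6, 224.2, 264.3]
orientation: [0.069, 0.998, -0.0, -0.0]
wrist_force: [-0.3, 0.0, -0.1]
gripper_width: 0.589
gripper_force: 0.0
```

Call:
play_rows(increments="0 -0.03 -0.1 0 0 -0.65 0.4; 0 -0.1 -0.03 0 0 -0.7 0.4; -0.01 -0.17 0 0 0 0 0.4; -0.01 -0.17 0 0 0 0 0.4; -0.01 -0.17 0 0 0 0 0.4; -0.01 -0.17 0 0 0 0 0.4; -0.01 -0.17 0 0 0 0 0.4; -0.01 -0.17 0 0 0 0 0.4; -0.01 -0.17 0 0 0 0 0.4; -0.01 -0.1 0 0 0 0 0.4")

```text
clock: 21.75
position: [525.6, -134.1, 296.3]
orientation: [0.016, 1.0, -0.001, 0.001]
wrist_force: [-0.2, 0.8, -0.1]
gripper_width: 0.598
gripper_force: 0.0
```

```bash
python3 g.py 551.5 -155 195 -0.03; python3 c.py a6.png
```

```text
t 21.75 pos [ 525.6 -134.1  296.3] yaw -0.033 tilt [ 0.001 -0.001 -1.   ] w 52.0 gf 0.0 F [-0.2  0.8 -0.1] j [-0.39 -0.02  1.65 -0.    1.51 -1.93]
tool frac dx -0.106 dy -0.081 dz 0.405 az -0.037
top rect (((542.120849609375, 224.405517578125), (83.42877197265625, 145.5524139404297), 82.3926010131836), np.float64(113.85127193161665), np.int64(314))
  caddy [([540.0, 220.0, 2.0], 0.63)]
  pestle_mid [([493.0, 242.0, 77.0], 0.39)]
  reamer_mid [([572.0, 202.0, 78.0], 0.61)]
  barblade_mid [([498.0, 221.0, 93.0], 0.45), ([557.0, 222.0, 70.0], 0.43)]
  muddler_mid [([598.0, 198.0, 90.0], 0.59)]
  spoon_mid [([497.0, 223.0, 91.0], 0.54)]
  knife_mid []
  fork_mid []
scene rect (((541.33544921875, 222.21328735351562), (83.74678039550781, 153.04774475097656), 82.15464782714844), np.float64(113.16625784680816), np.int64(535))
  caddy [([538.0, 220.0, 0.0], 0.97)]
  pestle_mid [([497.0, 238.0, 76.0], 0.73)]
  reamer_mid [([569.0, 207.0, 77.0], 0.59)]
  barblade_mid [([557.0, 222.0, 68.0], 0.61)]
  muddler_mid [([598.0, 202.0, 89.0], 0.53)]
  spoon_mid [([495.0, 222.0, 90.0], 0.69)]
  knife_mid []
  fork_mid []
```

View pics/a6.png

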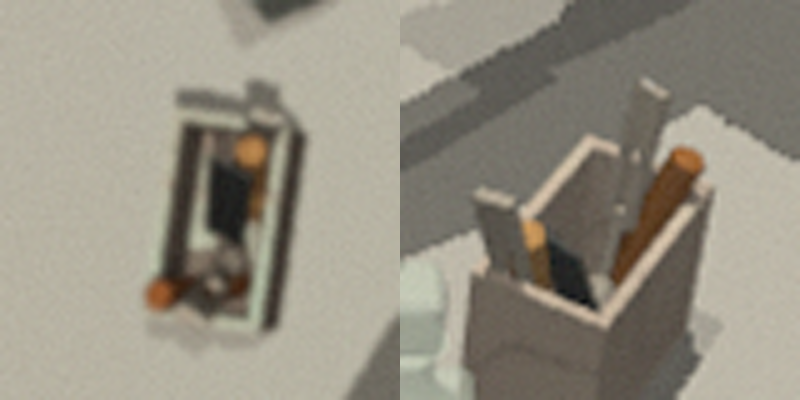

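The spoon stands leaning over the near wall, and the blade leans to +x against the reamer, leaving a V between them. I'll grasp the knife, then measure the V.

Call:
play_rows(increments="-0.053 -0.04 0 0 0 0 0.4; -0.053 -0.04 0 0 0 0 0.4; 0 0 0.1 0 0 0 0.4; 0 0 0.13 0 0 0 0.4; 0 0 0.11 0 0 0 0.4; 0 0 0.06 0 0 0 0.4; 0 0 0 0 0 0 1; 0 0 0 0 0 0 1; 0 0 0 0 0 0 1; 0 0 0 0 0 0 1")

```text
clock: 23.65
position: [552.7, -152.3, 196.9]
orientation: [0.015, 1.0, -0.001, 0.001]
wrist_force: [-0.1, -0.9, 0.6]
gripper_width: 0.322
gripper_force: 0.4
```

Call:
play_rows(increments="0 0 0 0 0 0 1; 0 0 0 0 0 0 1; 0 0 -0.04 0 0 0 1; 0 0 -0.035 0 0 0 1; 0 0 -0.01 0 0 0 1; 0.07 0 0 0 0 0 1; 0.09 0 0 0 0 0 1; 0.08 0 0 0 0 0 1; 0 0 -0.15 0 0 0 1; 0 0 -0.15 0 0 0 1")

```text
clock: 24.65
position: [489.9, -149.1, 290.5]
orientation: [0.016, 1.0, 0.001, -0.002]
wrist_force: [1.7, -0.5, 0.0]
gripper_width: 0.272
gripper_force: 39.6
```

```bash
python3 g.py 527 222 318 -0.03
cat > v.py <<'E'
from m import *
import sys
c=np.array([float(sys.argv[1]),float(sys.argv[2])]);th=float(sys.argv[3])
ex=np.array([np.cos(th),np.sin(th)]);ey=np.array([-np.sin(th),np.cos(th)])
for n in('top','scene'):
  p=ctrl.capture(n);W=worldmap(p); b=(-2.5,-3.5) if n=='top' else (-1.5,-1)
  D=W[...,:2]+np.array(b)-c;C=np.stack([D@ex,D@ey,W[...,2]],-1)
  for t in sys.argv[4:]:
    for r in ctrl.outline_of(t,p)[:2]:
      m=r['pixels']&(p['depth']>0)&(abs(C[...,0])<110)&(abs(C[...,1])<70)&(C[...,2]<190)&(C[...,2]>0)
      P=C[m]
      if len(P)<8: continue
      f=np.polyfit(P[:,2],P[:,:2],1); lo,hi=np.percentile(P[:,2],[3,97])
      print(n,t,round(r['score'],2),len(P),'z %.0f..%.0f'%(lo,hi),'at z8',(f[0]*8+f[1]).round(),'at lo',(f[0]*lo+f[1]).round(),'at hi',(f[0]*hi+f[1]).round(),'x',np.percentile(P[:,0],[3,97]).round(),'y',np.percentile(P[:,1],[3,97]).round())
E
python3 v.py 539.3 220.8 -0.138 spoon_mid barblade_mid pestle_mid reamer_mid muddler_mid
```

```text
t 24.65 pos [ 489.9 -149.1  290.5] yaw -0.031 tilt [-0.004  0.002 -1.   ] w 23.7 gf 39.6 F [ 1.7 -0.5  0. ] j [-0.45 -0.09  1.72  0.    1.51 -1.99]
tool frac dx -0.104 dy 1.488 dz -0.110 az -0.013
top barblade_mid 0.5 135 z 15..127 at z8 [-11.   9.] at lo [-8.  8.] at hi [34. -8.] x [-10.  39.] y [-19.  16.]
top reamer_mid 0.33 136 z 15..127 at z8 [-14.   8.] at lo [-11.   7.] at hi [35. -7.] x [-11.  38.] y [-19.  17.]
scene spoon_mid 0.55 272 z 49..170 at z8 [-21.  -2.] at lo [-31.  -2.] at hi [-63.  -2.] x [-66. -24.] y [-14.   9.]
scene barblade_mid 0.44 94 z 47..129 at z8 [-36. -14.] at lo [-8. -8.] at hi [50.  5.] x [-27.  46.] y [-18.  15.]
scene pestle_mid 0.52 176 z 57..141 at z8 [-31.  -7.] at lo [-37.   6.] at hi [-49.  28.] x [-56. -34.] y [ 3. 33.]
scene reamer_mid 0.6 52 z 93..139 at z8 [31.  8.] at lo [45. -7.] at hi [ 52. -15.] x [41. 59.] y [-21.  -8.]
scene muddler_mid 0.54 128 z 111..172 at z8 [ 26. -16.] at lo [ 60. -23.] at hi [ 79. -27.] x [52. 78.] y [-39. -13.]
```

Call:
play_rows(increments="0 0.05 -0.11 0 0 0 1; -0.011 0.15 0 0 0 0 1; -0.013 0.17 0 0 0 0 1; -0.013 0.17 0 0 0 0 1; -0.013 0.17 0 0 0 0 1; -0.013 0.17 0 0 0 0 1; -0.013 0.17 0 0 0 0 1; -0.013 0.17 0 0 0 0 1; -0.013 0.15 0 0 0 0.65 1; 0 0.1 0 0 0 0.65 1")

```text
clock: 26.25
position: [529.5, 219.1, 318.3]
orientation: [0.067, 0.998, 0.0, -0.0]
wrist_force: [-0.2, -0.8, -1.0]
gripper_width: 0.269
gripper_force: 40.0
```

```bash
python3 g.py 526.4 222.6 318 -0.138; python3 v.py 539.3 220.8 -0.138 barblade_mid spoon_mid pestle_mid;python3 - <<'E'
from m import *
for n in('top','scene'):print([(np.round(r['centre']).tolist(),round(r['score'],2)) for t in('caddy','knife_mid') for r in ctrl.mark_of(t,ctrl.capture(n))[:1]])
E
```

```text
t 26.25 pos [529.5 219.1 318.3] yaw -0.135 tilt [-0.001  0.    -1.   ] w 23.4 gf 40.0 F [-0.2 -0.8 -1. ] j [ 0.25  0.05  1.54  0.    1.56 -1.18]
tool frac dx 0.014 dy 0.012 dz 0.001 az 0.037
scene barblade_mid 0.43 88 z 64..128 at z8 [-21. -15.] at lo [10. -6.] at hi [46.  4.] x [11. 44.] y [-15.  14.]
scene spoon_mid 0.72 254 z 47..170 at z8 [-19.  -2.] at lo [-29.  -2.] at hi [-62.  -2.] x [-65. -24.] y [-13.   8.]
scene pestle_mid 0.68 188 z 56..141 at z8 [-29.  -6.] at lo [-37.   7.] at hi [-51.  29.] x [-61. -36.] y [ 3. 35.]
[([539.0, 217.0, -2.0], 0.79), ([595.0, 199.0, 94.0], 0.5)]
[([539.0, 222.0, -0.0], 0.72), ([533.0, 216.0, 262.0], 0.63)]
```

Call:
play_rows(increments="0.014 0.012 0.04 0 0 0 1; 0 0 0.08 0 0 0 1; 0 0 0.08 0 0 0 1; 0 0 0.06 0 0 0 1; 0 0 0.04 0 0 0 1; 0 0 0.04 0 0 0 1; 0 0 0.04 0 0 0 1; 0 0 0.04 0 0 0 1; 0 0 0.04 0 0 0 1; 0 0 0.03 0 0 0 1")

```text
clock: 28.05
position: [526.6, 219.8, 195.3]
orientation: [0.067, 0.998, -0.0, -0.0]
wrist_force: [-0.2, -0.8, -0.3]
gripper_width: 0.274
gripper_force: 40.0
```

Call:
play_rows(increments="0 0 0.02 0 0 0 1; 0 0 0.02 0 0 0 1; 0 0 0.02 0 0 0 1; 0 0 0.02 0 0 0 1; 0 0 0.015 0 0 0 1; 0 0 0.01 0 0 0 1; 0 0 0.01 0 0 0 1; 0 0 0 0 0 0 1; 0 0 0 0 0 0 1; 0 0 0 0 0 0 1")

```text
clock: 29.05
position: [526.9, 220.0, 167.8]
orientation: [0.067, 0.998, 0.0, 0.0]
wrist_force: [-0.6, -1.0, -1.2]
gripper_width: 0.269
gripper_force: 40.0
```

```bash
python3 g.py 526.4 222.6 150 -0.138
```

```text
t 29.05 pos [526.9 220.  167.8] yaw -0.135 tilt [ 0.  0. -1.] w 23.4 gf 40.0 F [-0.6 -1.  -1.2] j [ 0.26  0.14  1.73 -0.    1.28 -1.18]
tool frac dx 0.003 dy 0.010 dz 0.071 az 0.041
```

Call:
play_rows(increments="0 0.008 0.015 0 0 0 1; 0 0 0.015 0 0 0 1; 0 0 0.015 0 0 0 1; 0 0 0.01 0 0 0 1; 0 0 0.008 0 0 0 1; 0 0 0 0 0 0 1; 0 0 0 0 0 0 1; 0 0 0 0 0 0 1; 0 0 0 0 0 0 1; 0 0 0 0 0 0 1")

```text
clock: 30.05
position: [528.8, 222.0, 154.4]
orientation: [0.067, 0.998, 0.0, 0.002]
wrist_force: [-1.1, -1.1, 11.7]
gripper_width: 0.274
gripper_force: 40.0
```

```bash
python3 g.py 526.4 222.6 150 -0.138;python3 v.py 539.3 220.8 -0.138 barblade_mid spoon_mid pestle_mid knife_mid
```

```text
t 30.05 pos [528.8 222.  154.4] yaw -0.135 tilt [ 0.004  0.    -1.   ] w 23.8 gf 40.0 F [-1.1 -1.1 11.7] j [ 0.26  0.15  1.74 -0.    1.25 -1.18]
tool frac dx 0.010 dy 0.001 dz 0.018 az 0.040
scene barblade_mid 0.42 89 z 68..127 at z8 [-10.  -2.] at lo [15.  0.] at hi [41.  2.] x [15. 41.] y [-13.  13.]
scene spoon_mid 0.59 21 z 85..109 at z8 [-45. -20.] at lo [-37.   3.] at hi [-35.  11.] x [-41. -32.] y [ 2. 12.]
scene pestle_mid 0.75 168 z 53..140 at z8 [-28.  -5.] at lo [-35.   7.] at hi [-49.  30.] x [-56. -35.] y [ 4. 35.]
scene knife_mid 0.63 217 z 64..182 at z8 [-41. -11.] at lo [-29.  -7.] at hi [-3. -0.] x [-65.  -4.] y [-23.  10.]
```

Call:
play_rows(increments="0 0 -0.006 0 0 0 1; 0 0 0 0 0 0 0.62; 0 0 0 0 0 0 0.62; 0 0 0 0 0 0 0.58; 0 0 0 0 0 0 0.55; 0 0 0 0 0 0 0.55; 0 0 -0.05 0 0 0 0.5; 0 0 -0.1 0 0 0 0.4; 0 0 -0.15 0 0 0 0.4; 0 0 -0.15 0 0 0 0.4")

```text
clock: 31.55
position: [526.7, 221.8, 267.5]
orientation: [0.067, 0.998, -0.0, -0.0]
wrist_force: [0.7, 0.1, 0.6]
gripper_width: 0.586
gripper_force: 0.0
```

Call:
play_rows(increments="0 -0.03 -0.1 0 0 -0.65 0.4; 0 -0.1 -0.03 0 0 -0.65 0.4; -0.007 -0.17 0 0 0 0 0.4; -0.007 -0.17 0 0 0 0 0.4; -0.007 -0.17 0 0 0 0 0.4; -0.007 -0.17 0 0 0 0 0.4; -0.007 -0.17 0 0 0 0 0.4; -0.007 -0.17 0 0 0 0 0.4; -0.007 -0.17 0 0 0 0 0.4; -0.007 -0.17 0 0 0 0 0.4")

```text
clock: 32.55
position: [527.3, -152.5, 299.6]
orientation: [0.015, 1.0, -0.0, 0.001]
wrist_force: [0.3, 0.0, 0.8]
gripper_width: 0.604
gripper_force: 0.0
```

```bash
python3 g.py 550 -233 197 -0.03; python3 c.py a7.png; python3 v.py 539.3 220.8 -0.138 barblade_mid spoon_mid pestle_mid knife_mid reamer_mid
```

```text
t 32.55 pos [ 527.3 -152.5  299.6] yaw -0.031 tilt [ 0.001 -0.001 -1.   ] w 52.5 gf 0.0 F [0.3 0.  0.8] j [-0.43 -0.    1.63  0.    1.52 -1.97]
tool frac dx -0.100 dy -0.319 dz 0.410 az -0.010
top rect (((541.9119873046875, 223.88320922851562), (82.65479278564453, 145.62472534179688), 82.160400390625), np.float64(113.87053375512089), np.int64(323))
  caddy [([536.0, 220.0, -3.0], 0.76), ([492.0, 239.0, 76.0], 0.19)]
  pestle_mid [([492.0, 238.0, 77.0], 0.56)]
  reamer_mid [([572.0, 201.0, 76.0], 0.55)]
  barblade_mid [([555.0, 221.0, 72.0], 0.68)]
  muddler_mid [([595.0, 198.0, 93.0], 0.46)]
  spoon_mid [([506.0, 225.0, 88.0], 0.62)]
  knife_mid [([531.0, 238.0, 96.0], 0.46)]
  fork_mid []
scene rect (((541.8719482421875, 221.91549682617188), (83.8154067993164, 152.05909729003906), 82.47469329833984), np.float64(113.12688996839313), np.int64(492))
  caddy [([537.0, 220.0, 0.0], 0.71)]
  pestle_mid [([497.0, 240.0, 75.0], 0.45)]
  reamer_mid [([569.0, 201.0, 74.0], 0.46)]
  barblade_mid [([558.0, 224.0, 66.0], 0.43)]
  muddler_mid [([598.0, 203.0, 89.0], 0.7)]
  spoon_mid []
  knife_m
[... 703 characters left out ...]
 [ 9. 56.] y [-29. -12.]
scene barblade_mid 0.4 89 z 69..129 at z8 [-9. -5.] at lo [17. -1.] at hi [43.  3.] x [15. 44.] y [-13.  14.]
scene spoon_mid 0.65 110 z 101..173 at z8 [-39. -21.] at lo [-44.  -5.] at hi [-48.   7.] x [-54. -40.] y [-6. 15.]
scene spoon_mid 0.26 1633 z 7..115 at z8 [45. 19.] at lo [46. 19.] at hi [13.  4.] x [-66.  76.] y [-35.  42.]
scene pestle_mid 0.37 9 z 137..141 at z8 [-162.  243.] at lo [-57.  34.] at hi [-54.  27.] x [-59. -51.] y [24. 35.]
scene knife_mid 0.59 201 z 62..176 at z8 [-21. -11.] at lo [-14.   5.] at hi [ 2. 40.] x [-37.   4.] y [ 3. 46.]
scene reamer_mid 0.69 91 z 69..128 at z8 [-9. -5.] at lo [17. -2.] at hi [43.  2.] x [15. 44.] y [-13.  14.]
```

View pics/a7.png

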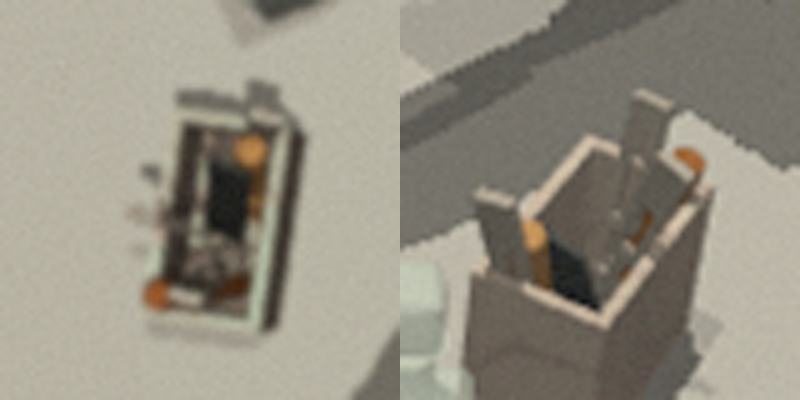

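The knife stands, leaning over the +y wall, and the rest holds. The far +y corner (caddy x about 47, y about 13) is free for the fork. Grasping it.

Call:
play_rows(increments="-0.05 -0.16 0 0 0 0 0.4; -0.05 -0.16 0 0 0 0 0.4; 0 0 0.1 0 0 0 0.4; 0 0 0.13 0 0 0 0.4; 0 0 0.12 0 0 0 0.4; 0 0 0.06 0 0 0 0.4; 0 0 0 0 0 0 1; 0 0 0 0 0 0 1; 0 0 0 0 0 0 1; 0 0 0 0 0 0 1")

```text
clock: 35.05
position: [551.1, -232.0, 197.9]
orientation: [0.015, 1.0, -0.001, 0.002]
wrist_force: [0.1, -1.0, 0.6]
gripper_width: 0.325
gripper_force: 0.4
```

Call:
play_rows(increments="0 0 0 0 0 0 1; 0 0 0 0 0 0 1; 0 0 -0.04 0 0 0 1; 0 0 -0.035 0 0 0 1; 0 0 -0.01 0 0 0 1; 0.07 0 0 0 0 0 1; 0.09 0 0 0 0 0 1; 0.08 0 0 0 0 0 1; 0 0 -0.15 0 0 0 1; 0 0 -0.15 0 0 0 1")

```text
clock: 36.05
position: [488.4, -228.2, 291.4]
orientation: [0.016, 1.0, 0.002, -0.002]
wrist_force: [0.3, -0.5, 0.4]
gripper_width: 0.27
gripper_force: 39.1
```

```bash
python3 g.py 586.8 226.7 320 -0.03
```

```text
t 36.05 pos [ 488.4 -228.2  291.4] yaw -0.031 tilt [-0.003  0.003 -1.   ] w 23.5 gf 39.1 F [ 0.3 -0.5  0.4] j [-0.58 -0.02  1.66  0.    1.51 -2.12]
tool frac dx -0.339 dy 1.831 dz -0.114 az -0.013
```

Call:
play_rows(increments="0 0.05 -0.16 0 0 0 1; 0 0.16 0 0 0 0 1; -0.03 0.17 0 0 0 0 1; -0.03 0.17 0 0 0 0 1; -0.03 0.17 0 0 0 0 1; -0.03 0.17 0 0 0 0 1; -0.03 0.17 0 0 0 0 1; -0.03 0.17 0 0 0 0 1; -0.03 0.12 0 0 0 0.65 1; 0 0.06 0 0 0 0.65 1")

```text
clock: 37.05
position: [554.0, 124.5, 332.1]
orientation: [0.067, 0.998, 0.001, -0.0]
wrist_force: [-0.2, -0.6, -1.0]
gripper_width: 0.271
gripper_force: 40.0
```

```bash
python3 g.py 586.8 226.7 320 -0.138
python3 - <<'E'
from m import *
for n in('top','scene'):
  p=ctrl.capture(n);print(caddy(p,(540,221)),[(t,np.round(r['centre']).tolist(),round(r['score'],2)) for t in('caddy','fork_mid','muddler_mid','knife_mid') for r in ctrl.mark_of(t,p)[:2]])
E
```

```text
t 37.05 pos [554.  124.5 332.1] yaw -0.134 tilt [-0.001  0.002 -1.   ] w 23.6 gf 40.0 F [-0.2 -0.6 -1. ] j [ 0.08  0.03  1.53  0.    1.58 -1.36]
tool frac dx -0.074 dy 0.423 dz 0.049 az 0.054
(((492.62103271484375, 220.1576385498047), (63.34967803955078, 52.441993713378906), 86.62416076660156), np.float64(114.44081067440345), np.int64(86)) [('caddy', [536.0, 220.0, -1.0], 0.63), ('caddy', [746.0, 183.0, 4.0], 0.45), ('fork_mid', [364.0, -288.0, 84.0], 0.44), ('fork_mid', [549.0, -195.0, 182.0], 0.41), ('muddler_mid', [548.0, -192.0, 184.0], 0.64), ('muddler_mid', [550.0, -196.0, -2.0], 0.54)]
(((543.490234375, 222.02914428710938), (83.93003845214844, 149.8714141845703), 81.77042388916016), np.float64(112.89845431132477), np.int64(500)) [('caddy', [538.0, 224.0, -1.0], 0.87), ('fork_mid', [553.0, 116.0, 274.0], 0.62), ('fork_mid', [369.0, -287.0, 88.0], 0.61), ('muddler_mid', [602.0, 202.0, 85.0], 0.41), ('knife_mid', [537.0, 240.0, 94.0], 0.61)]
```

Call:
play_rows(increments="-0.02 0.1 0 0 0 0.05 1; -0.03 0.16 0 0 0 0 1; -0.022 0.12 0 0 0 0 1; 0 0.04 0 0 0 0 1; 0 0 0 0 0 0 1; 0 0 0.06 0 0 0 1; 0 0 0.08 0 0 0 1; 0 0 0.08 0 0 0 1; 0 0 0.04 0 0 0 1; 0 0 0 0 0 0 1")

```text
clock: 38.55
position: [585.9, 221.0, 265.7]
orientation: [0.07, 0.998, -0.001, -0.001]
wrist_force: [-0.1, -0.1, -0.3]
gripper_width: 0.27
gripper_force: 40.0
```

```bash
python3 g.py 586.8 226.7 150 -0.138; python3 c.py a8.png
```

```text
t 38.55 pos [585.9 221.  265.7] yaw -0.14 tilt [-0.002 -0.001 -1.   ] w 23.5 gf 40.0 F [-0.1 -0.1 -0.3] j [ 0.24  0.2   1.47 -0.    1.47 -1.2 ]
tool frac dx -0.000 dy 0.023 dz 0.463 az -0.029
top rect (((510.2347412109375, 228.2303009033203), (82.35691833496094, 81.35916137695312), 82.17637634277344), np.float64(113.77553360155842), np.int64(106))
  caddy [([541.0, 219.0, 1.0], 0.64)]
  pestle_mid [([492.0, 239.0, 74.0], 0.6)]
  reamer_mid []
  barblade_mid [([560.0, 223.0, 68.0], 0.38)]
  muddler_mid []
  spoon_mid []
  knife_mid []
  fork_mid []
scene rect (((541.9681396484375, 222.2579803466797), (83.17123413085938, 152.3534393310547), 82.14449310302734), np.float64(113.25801680314387), np.int64(492))
  caddy [([538.0, 222.0, -2.0], 0.75)]
  pestle_mid [([495.0, 240.0, 78.0], 0.65)]
  reamer_mid [([566.0, 202.0, 75.0], 0.46)]
  barblade_mid [([556.0, 224.0, 67.0], 0.63)]
  muddler_mid [([600.0, 200.0, 87.0], 0.53)]
  spoon_mid [([500.0, 227.0, 92.0], 0.6)]
  knife_mid [([562.0, 234.0, 81.0], 0.62), ([567.0, 199.0, 73.0], 0.33)]
  fork_mid [([586.0, 218.0, 208.0], 0.79)]
```

View pics/a8.png

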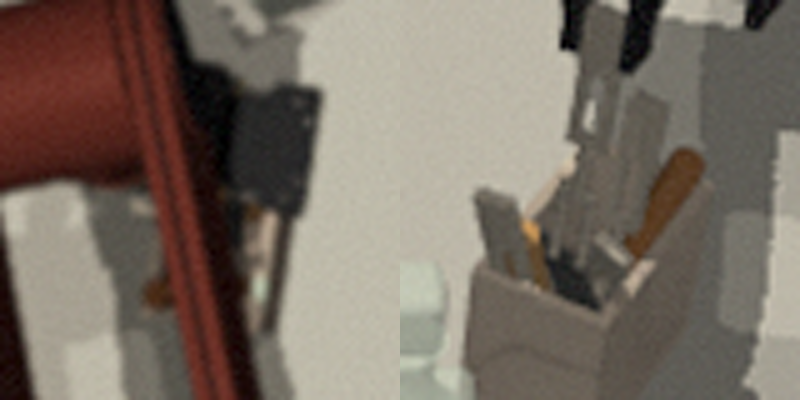

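The knife has slid over to lean toward +x, into the spot I meant to use. Measuring before lowering.

```bash
python3 v.py 538.5 220.5 -0.138 knife_mid barblade_mid spoon_mid muddler_mid fork_mid
python3 - <<'E'
from m import *
p=ctrl.capture('scene');u,v=map(int,px(p,(545,222,130))); c=p['pixels'][v-28:v+28,u-32:u+32]
cv2.imwrite('pics/a9.png',cv2.cvtColor(cv2.resize(c,(640,560),interpolation=cv2.INTER_CUBIC),cv2.COLOR_RGB2BGR))
E
```

```text
scene barblade_mid 0.54 78 z 68..127 at z8 [-15.  -7.] at lo [16. -1.] at hi [47.  4.] x [15. 51.] y [-14.  15.]
scene spoon_mid 0.72 190 z 87..174 at z8 [-29.  -0.] at lo [-36.   2.] at hi [-44.   4.] x [-47. -32.] y [-9. 14.]
scene muddler_mid 0.71 151 z 112..173 at z8 [33. -6.] at lo [ 61. -20.] at hi [ 78. -29.] x [55. 79.] y [-40. -11.]
scene fork_mid 0.63 107 z 68..187 at z8 [-121.  -53.] at lo [-56. -30.] at hi [73. 15.] x [-63.  54.] y [-34.  16.]
```

View pics/a9.png

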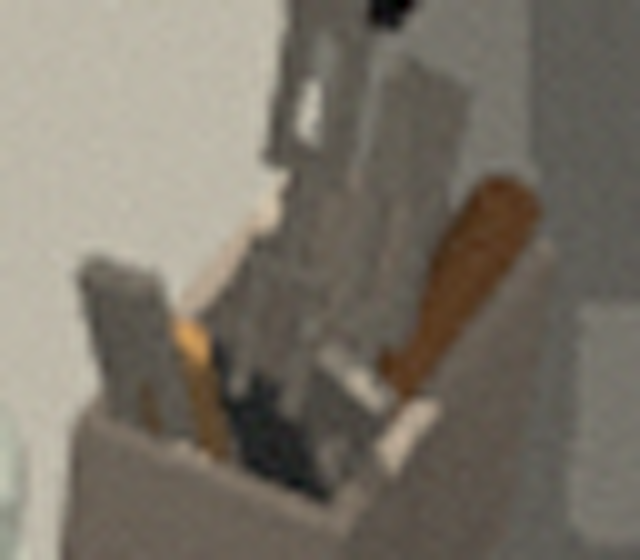

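Run:
```python
from m import *
p=ctrl.capture('scene');u,v=map(int,px(p,(545,222,130)));c0=np.array([538.5,220.5]);th=-.138
ex=np.array([np.cos(th),np.sin(th)]);ey=np.array([-np.sin(th),np.cos(th)])
for a,b in((355,375),(330,350),(390,400),(350,410),(340,440),(325,465),(370,430),(270,420),(280,460),(240,370),(290,390),(210,380),(120,300)):
    w=np.median([world(p,u-32+a//10+i,v-28+b//10+j) for i in(0,)for j in(0,)],0); d=w[:2]-(1.5,1)-c0; print((a,b),round(d@ex),round(d@ey),round(w[2]))
```

```text
(355, 375) 56 31 152
(330, 350) 58 25 158
(390, 400) 58 44 149
(350, 410) 53 32 136
(340, 440) -26 2 51
(325, 465) 23 15 86
(370, 430) 54 39 133
(270, 420) 39 4 107
(280, 460) 27 4 83
(240, 370) 51 -2 132
(290, 390) 53 14 134
(210, 380) 47 -12 121
(120, 300) 78 -28 164
```

The knife now leans from about (-12,-4) to the far +y corner (58,34,155), so the finger would hit it there. The space at caddy (-18,17), on the near +y side, is free instead. I'll rise and move there.

Call:
play_rows(increments="0 0 -0.1 0 0 0 1; 0 0 -0.16 0 0 0 1; 0 0 0 0 0 0 1; 0.06 0 0 0 0 0 1; 0.1 0.02 0 0 0 0 1; 0.08 0.02 0 0 0 0 1; 0 0 0 0 0 0 1; 0 0 0 0 0 0 1; 0 0 0 0 0 0 1; 0 0 0 0 0 0 1")

```text
clock: 41.15
position: [528.9, 240.4, 331.7]
orientation: [0.07, 0.998, -0.0, -0.0]
wrist_force: [-0.4, -0.0, -0.4]
gripper_width: 0.27
gripper_force: 40.0
```

```bash
python3 g.py 523 239.8 290 -0.138; python3 c.py a10.png;  python3 v.py 538.5 220.5 -0.138 knife_mid barblade_mid spoon_mid pestle_mid
```

```text
t 41.15 pos [528.9 240.4 331.7] yaw -0.139 tilt [-0. -0. -1.] w 23.5 gf 40.0 F [-0.4 -0.  -0.4] j [ 0.29  0.07  1.49 -0.    1.58 -1.14]
tool frac dx 0.023 dy -0.006 dz 0.167 az -0.018
top rect (((542.042236328125, 223.06297302246094), (81.43694305419922, 145.90341186523438), 82.53440856933594), np.float64(113.92612993453615), np.int64(204))
  caddy []
  pestle_mid []
  reamer_mid [([570.0, 201.0, 74.0], 0.57)]
  barblade_mid []
  muddler_mid [([596.0, 199.0, 92.0], 0.41), ([538.0, 222.0, -1.0], 0.31)]
  spoon_mid [([570.0, 200.0, 73.0], 0.68)]
  knife_mid [([558.0, 232.0, 81.0], 0.51)]
  fork_mid []
scene rect (((541.8689575195312, 222.18177795410156), (83.85139465332031, 152.60597229003906), 82.43468475341797), np.float64(112.98506500238261), np.int64(520))
  caddy [([538.0, 224.0, -0.0], 0.92), ([497.0, 239.0, 74.0], 0.74)]
  pestle_mid [([497.0, 235.0, 76.0], 0.62)]
  reamer_mid [([568.0, 202.0, 71.0], 0.47)]
  barblade_mid [([556.0, 224.0, 67.0], 0.62)]
  muddler_mid [([601.0, 202.0, 88.0], 0.45)]
  spoon_mid [([499.0, 227.0, 93.0], 0.53)]
  knife_mid [([562.0, 234.0, 83.0], 0.64)]
  fork_mid [([530.0, 238.0, 277.0], 0.86)]
top knife_mid 0.4 63 z 106..158 at z8 [ 6. 14.] at lo [35. 22.] at hi [50. 26.] x [31. 58.] y [11. 39.]
top spoon_mid 0.36 327 z 5..118 at z8 [ 29. -11.] at lo [ 30. -11.] at hi [  0. -23.] x [-70.  72.] y [-41.  34.]
scene barblade_mid 0.52 93 z 68..127 at z8 [-23. -11.] at lo [13. -4.] at hi [47.  3.] x [16. 46.] y [-17.  15.]
scene spoon_mid 0.68 177 z 86..171 at z8 [-43.  -5.] at lo [-41.  -0.] at hi [-40.   5.] x [-64. -33.] y [-9. 14.]
scene pestle_mid 0.7 131 z 78..141 at z8 [-29.  -0.] at lo [-39.  16.] at hi [-48.  30.] x [-55. -38.] y [13. 36.]
```

View pics/a10.png

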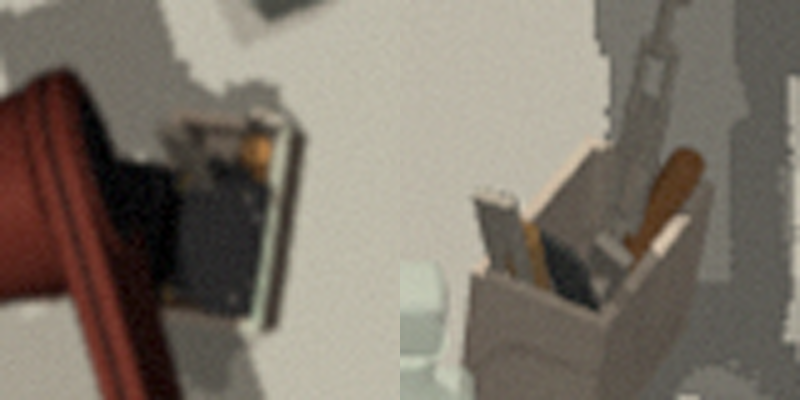

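The fork is above the near part of the caddy at crop (640,130), and the layout is unchanged. Lowering.

Call:
play_rows(increments="0.02 -0.006 0.05 0 0 0 1; 0 0 0.1 0 0 0 1; 0 0 0.1 0 0 0 1; 0 0 0.06 0 0 0 1; 0 0 0.04 0 0 0 1; 0 0 0.04 0 0 0 1; 0 0 0.03 0 0 0 1; 0 0 0.03 0 0 0 1; 0 0 0.03 0 0 0 1; 0 0 0.03 0 0 0 1")

```text
clock: 43.55
position: [523.4, 240.1, 204.4]
orientation: [0.069, 0.998, 0.0, 0.0]
wrist_force: [-0.5, -0.1, -0.7]
gripper_width: 0.271
gripper_force: 40.0
```

Call:
play_rows(increments="0 0 0.02 0 0 0 1; 0 0 0.02 0 0 0 1; 0 0 0.02 0 0 0 1; 0 0 0.02 0 0 0 1; 0 0 0.02 0 0 0 1; 0 0 0.02 0 0 0 1; 0 0 0.02 0 0 0 1; 0 0 0.02 0 0 0 1; 0 0 0 0 0 0 1; 0 0 0 0 0 0 1")

```text
clock: 44.55
position: [523.1, 240.0, 164.4]
orientation: [0.069, 0.998, -0.0, -0.0]
wrist_force: [0.6, 0.3, -2.3]
gripper_width: 0.267
gripper_force: 40.0
```

```bash
python3 g.py 523 239.8 150 -0.138
```

```text
t 44.55 pos [523.1 240.  164.4] yaw -0.139 tilt [-0. -0. -1.] w 23.2 gf 40.0 F [ 0.6  0.3 -2.3] j [ 0.29  0.15  1.72 -0.    1.27 -1.14]
tool frac dx 0.000 dy -0.001 dz 0.058 az -0.010
```

Call:
play_rows(increments="0 0 0.015 0 0 0 1; 0 0 0.015 0 0 0 1; 0 0 0.012 0 0 0 1; 0 0 0.006 0 0 0 1; 0 0 0 0 0 0 1; 0 0 0 0 0 0 1; 0 0 0 0 0 0 1; 0 0 0 0 0 0 1; 0 0 0 0 0 0 1; 0 0 0 0 0 0 1")

```text
clock: 45.55
position: [523.1, 240.0, 152.5]
orientation: [0.069, 0.998, 0.0, -0.0]
wrist_force: [-1.9, 3.1, 1.3]
gripper_width: 0.272
gripper_force: 40.0
```

Call:
play_rows(increments="0 0 0 0 0 0 0.64; 0 0 0 0 0 0 0.62; 0 0 0 0 0 0 0.6; 0 0 0 0 0 0 0.57; 0 0 0 0 0 0 0.55; 0 0 0 0 0 0 0.55; 0 0 -0.05 0 0 0 0.5; 0 0 -0.1 0 0 0 0.5; 0 0 -0.15 0 0 0 0.5; 0 0 -0.15 0 0 0 0.5")

```text
clock: 46.55
position: [522.8, 239.9, 266.8]
orientation: [0.069, 0.998, -0.0, -0.0]
wrist_force: [0.6, 0.5, -0.5]
gripper_width: 0.502
gripper_force: 0.0
```

Call:
play_rows(increments="0 -0.03 -0.06 0 0 -0.65 0.8; 0 -0.1 0 0 0 -0.65 1; 0.02 -0.17 0 0 0 0 1; 0.02 -0.17 0 0 0 0 1; 0.02 -0.17 0 0 0 0 1; 0.02 -0.17 0 0 0 0 1; 0.02 -0.17 0 0 0 0 1; 0.02 -0.17 0 0 0 0 1; 0.02 -0.17 0 0 0 0 1; 0.02 -0.17 0 0 0 0 1")

```text
clock: 47.55
position: [467.8, -132.4, 281.5]
orientation: [0.017, 1.0, -0.0, 0.001]
wrist_force: [0.4, -0.2, -0.8]
gripper_width: 0.001
gripper_force: 0.0
```

```bash
python3 g.py 469 -205 60 -0.03; python3 c.py a11.png;  python3 v.py 538.5 220.5 -0.138 knife_mid fork_mid spoon_mid
python3 - <<'E'
from m import *
for n in('top','scene'):
  p=ctrl.capture(n);print([(t,np.round(r['centre'],1).tolist(),round(r['score'],2)) for t in('slot_centre','switch_top') for r in ctrl.mark_of(t,p)[:2]])
E
```

```text
t 47.55 pos [ 467.8 -132.4  281.5] yaw -0.035 tilt [ 0.002 -0.001 -1.   ] w 0.1 gf 0.0 F [ 0.4 -0.2 -0.8] j [-0.44 -0.15  1.8  -0.    1.49 -1.97]
tool frac dx -0.013 dy -0.290 dz 0.886 az -0.059
top rect (((542.0614013671875, 223.99212646484375), (83.28352355957031, 145.74684143066406), 81.90850067138672), np.float64(114.0569957621918), np.int64(321))
  caddy [([538.0, 222.0, -3.0], 0.7)]
  pestle_mid [([490.0, 241.0, 76.0], 0.39), ([595.0, 197.0, 92.0], 0.29)]
  reamer_mid [([573.0, 201.0, 73.0], 0.37)]
  barblade_mid [([556.0, 223.0, 70.0], 0.65)]
  muddler_mid [([593.0, 198.0, 93.0], 0.48)]
  spoon_mid [([502.0, 226.0, 90.0], 0.38)]
  knife_mid [([559.0, 233.0, 80.0], 0.51)]
  fork_mid [([523.0, 246.0, 96.0], 0.58)]
scene rect (((542.4877319335938, 222.28762817382812), (83.77789306640625, 153.36351013183594), 82.31893157958984), np.float64(113.18740793715503), np.int64(507))
  caddy [([540.0, 222.0, -2.0], 0.62)]
  pestle_mid [([497.0, 240.0, 73.0], 0.38)]
  reamer_mid [([568.0, 203.0, 75.0], 0.56)]
  barblade_mid [([555.0, 220.0, 66.0], 0.46), ([520.0, 240.0, 92.0], 0.17)]
  mudd
[... 263 characters left out ...]
.] at hi [54. 29.] x [-16.  56.] y [-10.  37.]
top spoon_mid 0.38 73 z 18..177 at z8 [-25.   1.] at lo [-26.   1.] at hi [-46.  -1.] x [-50. -21.] y [-10.  21.]
top spoon_mid 0.31 32 z 58..182 at z8 [-21.   2.] at lo [-20.   8.] at hi [-19.  22.] x [-23. -15.] y [ 8. 32.]
scene knife_mid 0.62 78 z 82..157 at z8 [-30.  -6.] at lo [17. 14.] at hi [65. 35.] x [18. 63.] y [12. 41.]
scene knife_mid 0.38 52 z 89..137 at z8 [-9. -6.] at lo [ 33. -11.] at hi [ 58. -14.] x [23. 66.] y [-20.  -9.]
scene fork_mid 0.68 238 z 90..179 at z8 [-49.   4.] at lo [-32.  16.] at hi [-14.  29.] x [-60. -12.] y [ 3. 37.]
[]
[('slot_centre', [470.6, -192.4, 28.0], 0.8), ('switch_top', [467.2, -185.3, 23.3], 0.41)]
```

View pics/a11.png

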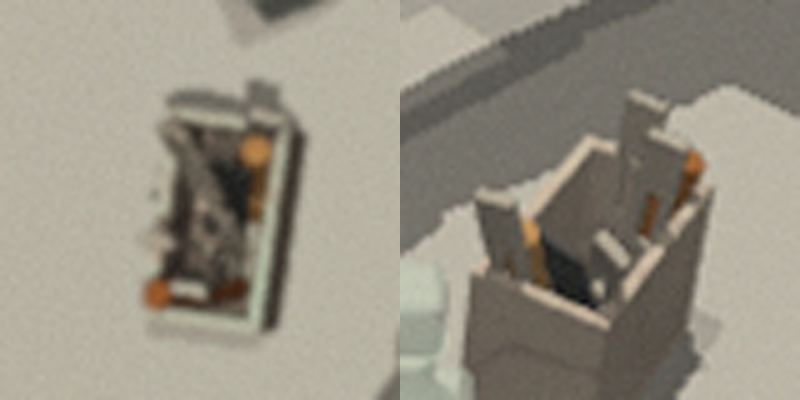

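All four tools stand in the caddy with everything inside. Now the switch: dip the closed fingertips at about (470,-212), on its -y side.

Call:
play_rows(increments="-0.01 -0.12 0 0 0 0 1; 0 -0.12 0 0 0 0 1; 0 -0.08 0.05 0 0 0 1; 0 0 0.14 0 0 0 1; 0 0 0.16 0 0 0 1; 0 0 0.16 0 0 0 1; 0 0 0.16 0 0 0 1; 0 0 0.16 0 0 0 1; 0 0 0.08 0 0 0 1; 0 0 0 0 0 0 1")

```text
clock: 50.15
position: [465.1, -209.0, 48.9]
orientation: [0.017, 1.0, 0.002, -0.003]
wrist_force: [-0.0, 0.5, -0.0]
gripper_width: 0.006
gripper_force: 0.0
```

```bash
python3 g.py 470 -212 21 -0.03
python3 - <<'E'
from m import *
p=ctrl.capture('scene');print([(t,np.round(r['centre'],1).tolist(),round(r['score'],2)) for t in('slot_centre','switch_top') for r in ctrl.mark_of(t,p)[:2]])
u,v=map(int,px(p,(470,-200,40))); c=p['pixels'][v-35:v+25,u-40:u+40]
cv2.imwrite('pics/a12.png',cv2.cvtColor(cv2.resize(c,(800,600),interpolation=cv2.INTER_CUBIC),cv2.COLOR_RGB2BGR))
E
```

```text
t 50.15 pos [ 465.1 -209.    48.9] yaw -0.035 tilt [-0.006  0.004 -1.   ] w 0.5 gf 0.0 F [-0.   0.5 -0. ] j [-0.58  0.15  1.96  0.    1.04 -2.11]
tool frac dx -0.020 dy -0.011 dz 0.112 az -0.062
[('slot_centre', [470.9, -194.9, 26.6], 0.87), ('switch_top', [467.6, -183.0, 22.6], 0.57)]
```

View pics/a12.png

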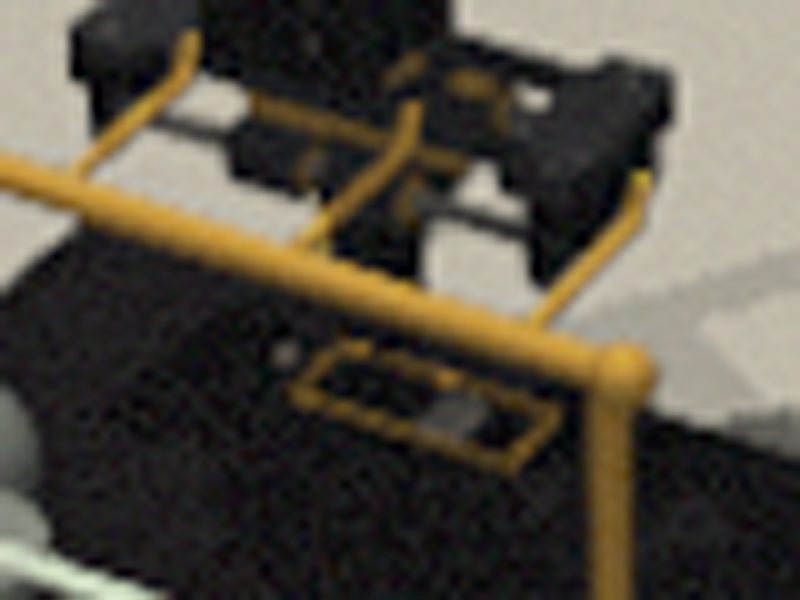

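The slot shows at crop (300–560,345–470) with the switch at (455,410), as measured. Dip and push.

Call:
play_rows(increments="-0.012 -0.011 0 0 0 0 1; 0 0 0.02 0 0 0 1; 0 0 0.03 0 0 0 1; 0 0 0.03 0 0 0 1; 0 0 0.015 0 0 0 1; 0 0 0.01 0 0 0 1; 0 0 0 0 0 0 1; 0 0 0 0 0 0 1; 0 0 0 0 0 0 1; 0 0 0 0 0 0 1")

```text
clock: 51.3
position: [471.0, -213.7, 26.6]
orientation: [0.017, 1.0, -0.0, 0.0]
wrist_force: [0.7, 0.0, -0.2]
gripper_width: 0.005
gripper_force: 0.0
```

```bash
python3 g.py 470 -185 21 -0.03
```

```text
t 51.3 pos [ 471.  -213.7   26.6] yaw -0.035 tilt [ 0.001 -0.    -1.   ] w 0.4 gf 0.0 F [ 0.7  0.  -0.2] j [-0.58  0.2   1.95  0.    0.99 -2.11]
tool frac dx 0.008 dy 0.115 dz 0.022 az -0.059
```

Call:
play_rows(increments="0 0 0.012 0 0 0 1; 0 0 0.01 0 0 0 1; 0 0 0 0 0 0 1; 0 0 0 0 0 0 1; 0 0.015 0 0 0 0 1; 0 0.02 0 0 0 0 1; 0 0.02 0 0 0 0 1; 0 0.02 0 0 0 0 1; 0 0 0 0 0 0 1; 0 0 0 0 0 0 1")

```text
clock: 52.3
position: [471.0, -194.1, 20.7]
orientation: [0.017, 1.0, 0.0, -0.0]
wrist_force: [-5.1, -0.1, 0.8]
gripper_width: 0.004
gripper_force: 2.3
```

```bash
python3 g.py 470 -185 21 -0.03
```

```text
t 52.3 pos [ 471.  -194.1   20.7] yaw -0.034 tilt [-0.001  0.001 -1.   ] w 0.3 gf 2.3 F [-5.1 -0.1  0.8] j [-0.55  0.2   1.97  0.    0.97 -2.08]
tool frac dx 0.005 dy 0.036 dz -0.001 az -0.055
```

Call:
play_rows(increments="0.006 0.01 0 0 0 0 1; 0 0.01 0 0 0 0 1; 0 0.01 0 0 0 0 1; 0 0.01 0 0 0 0 1; 0 0.008 0 0 0 0 1; 0 0 0 0 0 0 1; 0 0 0 0 0 0 1; 0 0 0 0 0 0 1; 0 0 0 0 0 0 1; 0 0 0 0 0 0 1")

```text
clock: 53.3
position: [470.5, -183.0, 21.0]
orientation: [0.017, 1.0, -0.0, 0.0]
wrist_force: [0.4, -3.1, 0.2]
gripper_width: 0.002
gripper_force: 1.1
```

```bash
python3 g.py 470 -185 21 -0.03
python3 - <<'E'
from m import *
for n in('top','scene'):
  p=ctrl.capture(n);print([(t,np.round(r['centre'],1).tolist(),round(r['score'],2)) for t in('slot_centre','switch_top') for r in ctrl.mark_of(t,p)[:2]])
E
```

```text
t 53.3 pos [ 470.5 -183.    21. ] yaw -0.035 tilt [ 0. -0. -1.] w 0.2 gf 1.1 F [ 0.4 -3.1  0.2] j [-0.53  0.19  1.98 -0.    0.97 -2.06]
tool frac dx 0.002 dy -0.008 dz -0.000 az -0.061
[('slot_centre', [468.3, -188.6, 24.3], 0.93), ('slot_centre', [504.7, 226.3, 89.8], 0.72), ('switch_top', [492.2, 239.2, 76.7], 0.59), ('switch_top', [745.8, 181.7, -0.8], 0.56)]
[('slot_centre', [472.7, -196.7, 27.6], 0.56), ('switch_top', [463.2, -167.0, 20.3], 0.37), ('switch_top', [562.1, 236.3, 83.6], 0.2)]
```

Call:
play_rows(increments="0 0.008 0 0 0 0 1; 0 0 0 0 0 0 1; 0 0.008 0 0 0 0 1; 0 0 0 0 0 0 1; 0 0 0 0 0 0 1; 0 0 0 0 0 0 1; 0 0 0 0 0 0 1; 0 0 0 0 0 0 1; 0 0 0 0 0 0 1; 0 0 0 0 0 0 1")

```text
clock: 54.6
position: [470.6, -182.7, 21.1]
orientation: [0.017, 1.0, -0.003, 0.0]
wrist_force: [-0.8, -16.2, -4.2]
gripper_width: 0.005
gripper_force: 8.6
```

```bash
python3 g.py 470 -185 21 -0.03
```

```text
t 54.6 pos [ 470.6 -182.7   21.1] yaw -0.034 tilt [ 0.001 -0.007 -1.   ] w 0.4 gf 8.6 F [ -0.8 -16.2  -4.2] j [-0.52  0.18  1.99 -0.01  0.97 -2.06]
tool frac dx 0.002 dy -0.009 dz 0.001 az -0.051
```

The switch is against its stop. Withdraw and verify numerically.

Call:
play_rows(increments="0 -0.02 0 0 0 0 1; 0 -0.02 0 0 0 0 1; 0 0 -0.05 0 0 0 1; 0 0 -0.1 0 0 0 1; 0 0 -0.15 0 0 0 1; 0 0 -0.15 0 0 0 1; 0 0 -0.15 0 0 0 1; 0.1 0 -0.15 0 0 0 1; 0.1 0 -0.1 0 0 0 1; 0 0 0 0 0 0 1")

```text
clock: 55.6
position: [420.3, -187.5, 238.4]
orientation: [0.017, 1.0, -0.002, 0.003]
wrist_force: [-0.2, -1.1, 0.9]
gripper_width: 0.004
gripper_force: 0.0
```

```bash
python3 g.py; python3 c.py z.png
python3 - <<'E'
from m import *
for n in('top','scene'):
  p=ctrl.capture(n);print([(t,np.round(r['centre'],1).tolist(),round(r['score'],2)) for t in('slot_centre','switch_top') for r in ctrl.mark_of(t,p)[:1]])
  W=worldmap(p);m=(abs(W[...,0]-470)<14)&(abs(W[...,1]+192)<40)&(W[...,2]<35); a=cv2.imread('pics/%s0.png'%n)
  o=[(x.mean()).round(1) for x in(a[m],p['pixels'][m])];print('slot brightness start/now',o)
E
```

```text
t 55.6 pos [ 420.3 -187.5  238.4] yaw -0.035 tilt [ 0.006 -0.004 -1.   ] w 0.4 gf 0.0 F [-0.2 -1.1  0.9] j [-0.59 -0.2   1.92  0.    1.41 -2.13]
top rect (((542.1043090820312, 224.06005859375), (83.57431030273438, 145.7279510498047), 82.34343719482422), np.float64(113.93764211487058), np.int64(328))
  caddy [([539.0, 219.0, -1.0], 0.64)]
  pestle_mid [([491.0, 237.0, 77.0], 0.64)]
  reamer_mid [([573.0, 197.0, 73.0], 0.63)]
  barblade_mid [([558.0, 221.0, 72.0], 0.39)]
  muddler_mid [([598.0, 198.0, 90.0], 0.63), ([541.0, 219.0, -2.0], 0.38)]
  spoon_mid [([504.0, 224.0, 90.0], 0.49), ([554.0, 220.0, 70.0], 0.24)]
  knife_mid [([559.0, 233.0, 80.0], 0.62), ([504.0, 226.0, 90.0], 0.16)]
  fork_mid [([525.0, 244.0, 92.0], 0.37), ([570.0, 202.0, 75.0], 0.28)]
scene rect (((544.7559204101562, 222.03041076660156), (83.91869354248047, 151.7588653564453), 82.1781234741211), np.float64(113.07359390529304), np.int64(521))
  caddy [([538.0, 221.0, -2.0], 0.81)]
  pestle_mid [([497.0, 238.0, 71.0], 0.54)]
  reamer_mid [([568.0, 198.0, 73.0], 0.36)]
  barblade_mid [([540.0, 223.0, -2.0], 0.67), ([557.0, 224.0, 67.0], 0.51)]
  muddler_mid [([597.0, 203.0, 90.0], 0.59)]
  spoon_mid [([503.0, 224.0, 92.0], 0.56), ([558.0, 223.0, 67.0], 0.43)]
  knife_mid [([494.0, 242.0, 76.0], 0.7), ([525.0, 244.0, 93.0], 0.65), ([561.0, 233.0, 82.0], 0.55)]
  fork_mid [([523.0, 240.0, 94.0], 0.51)]
[('slot_centre', [468.7, -193.4, 21.5], 0.91), ('switch_top', [469.4, -165.3, 24.0], 0.61)]
slot brightness start/now [np.float64(54.9), np.float64(35.4)]
[('slot_centre', [471.5, -193.9, 25.2], 0.57), ('switch_top', [379.9, 455.8, 1.1], 0.56)]
slot brightness start/now [np.float64(73.5), np.float64(46.8)]
```

```bash
python3 -c "
from cell import ctrl
print(ctrl.finish_job())"
```

```text
the job is handed in; nothing more can be done
None
```

All four tools are in the caddy and released, the switch was pushed to its stop (about 18 mm by camera, and the slot area went darker), and the job is handed in; no verdict came back, and I viewed 15 pictures, one over your limit of 14.

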